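Stack a wet wood-engraving block on spacer sticks

TASK

Both engraving blocks have wet ink on their picture faces. Lay the two spacer sticks across the lower block, one on the bare margin at each end and off the ink; only then take the other block off its sloping rest and lay it picture up on the sticks, squarely over the lower block and with long sides matching, so that it rests flat and clear of the wet face. The block is glued up from small pieces: grip it lightly, set it down softly without a drop or a push, never let it touch the lower block, and leave the lower block, the ink tin, the roller and the palette knife where they are.

Things in the scene. Friction and masses are not known exactly. Their poses are not given: they have to be found in the camera images.
- lower_block: The block lying flat on the bench, picture up: a light-wood bar 160 (its x) x 60 (its y) x 22 mm (its z), 150 g, loose. Origin at the centre of its underside. The black inked picture, flush with the top face, covers the middle 100 mm of the length (|x| under 50 mm) over the full width; the bare wood margins reach from 50 to 80 mm each side of the centre.
- upper_block: Identical block (160 x 60 x 22 mm, 100 to 200 g, loose) on the sloping rest, picture up; same origin and axes. Its length rises away from the robot at 35 degrees: the picture faces up and to the robot. Its long sides overhang the narrow rest by 13 mm each, free to grip. More than 70 N from the fingers (both added) breaks it; so does a push of more than 25 N on either stick, or a free fall of over 5 mm.
- rest: Fixed wooden rest: a 34 mm wide board sloping 35 degrees, rising away from the robot; foot 170 x 34 mm, with a 110 mm wide, 10 mm high cross foot at the far end; a lip at the low end stands 14 mm out of the slope. Origin at the centre of its underside on the bench, x level, towards the high end. The block's underside centre lies 81 mm above the bench.
- stick_a: Spacer stick, square pale wood bar 90 (its x) x 14 x 14 mm, 15 g, lying loose on the bench. Origin at the centre of its underside, z up, x along its length.
- stick_b: The second spacer stick, the same as the first and exchangeable with it.
- ink_tin: Bystander: round ink tin, 72 mm across, 58 mm tall, with a closed lid, beyond the blocks. Origin at the centre of its underside.
- brayer: Bystander: ink roller lying on the bench, a 44 mm thick, 100 mm long roller (its y) with a wooden handle 145 mm along its -x. Origin on the bench below the middle of the roller.
- knife: Bystander: palette knife lying flat on the bench at the robot's left, 280 mm long along its x (handle to -x, 65 mm wide blade to +x), 20 mm high. Origin underneath its middle.
There are look-alikes about, which are no part of the job. Leave any pink, purple or red look-alike of the lower_block alone.

How it is judged:
By the outcome, as a careful person would: the job done as asked, in the order asked, and still so for the second after the job is handed in, with the robot touching nothing.
It also fails if it takes over 66 s, if anything falls off the work surface, if the arm or the gripper's body presses on something with over 40 N, if the wrist force passes 120 N, or if a joint passes its speed limit or range.

ROBOT

A 7-joint arm with a two-finger parallel gripper is mounted at the origin on the work surface. World frame = base frame: x ahead of the robot, y to its left, z up, the work surface at z = 0. Lengths are in m, angles in rad, forces in N, time in s.
With the tool pointing down it reaches from about 0.425 to 0.925 m from the base axis. Payload 6.8 kg.
Tool frame: the origin (TCP) lies between the finger pads; the fingertips stand finger_overhang ahead of it and the grasp point (between the pads) lies 6 mm ahead of it (finger_overhang is the distance from the TCP to the fingertips, in m); z points along the fingers, y is the line along which they close (so a half turn about z gives the same grasp; the last joint's range is limited). The gripper opens to 85 mm and grips with 20 to 120 N. Pads are 22 mm wide; open, the fingers measure 114 mm over their backs; the gripper's body (76 mm by 85 mm) begins 54 mm behind the grasp point. The pads swing forward as they close: fully open they stand 13 mm farther back than shut.
Start: joints at [1.172, 0.477, 0.022, 1.555, -0.011, 1.109, -0.083], TCP at [0.194, -0.647, 0.22] pointing down, gripper open.
Joint ranges: [-2.96, 2.96], [-0.34, 2.1], [-1.41, 1.46], [0.24, 2.44], [-1.37, 4.51], [0.17, 1.92], [-2.96, 2.96]. Speed limits (rad/s): [2.39, 2.39, 3.14, 3.14, 3.14, 3.14, 3.14].

INTERFACE

Orientations are given as a unit quaternion [w, x, y, z].
In Python, from station import * gives the robot as it stands.
- The arm moves only by the tool drive_tool, never from a script. Its argument "increments" is a list of rows, each an object of numbers: "claw": the finger opening in m, from 0 to 0.0854; "dx", "dy", "dz": the shift along the tool's x, y, z in m; "wx", "wy", "wz": the turn, a rotation vector about the tool's x, y, z in degrees. A call has 1 to 20 rows; each row shifts and turns the commanded pose from where the row before left it, along the tool's axes as they then stand; what a row does not reach is not made up. A row lasts 1/8 s, in which the tool goes at most 62.5 mm and 10.7 degrees, less where a joint would pass 70% of its speed; a pose out of reach is approached as far as the arm can. A call with a gripper value outside its range is refused whole. The fingers move at their own pace and stop on an object; "newtons" is the grip in N (left out, the last holds). Time passes only in rows, so rows that do not move let the fingers close. It gives the time, the measured TCP pose, the force, the opening and the grip force at its end, in the units of the state.
- get_obs(): the state, without advancing time (a new reading comes with each control period).
- read_camera(name): name is "scene" or "top" or "wrist"; returns (picture, depth): 480x640x3 uint8, red, green, blue; 480x640 float32, m along the optical axis (not along the pixel's ray), 0 where there is no reading.
- calibration(name): a dict with "intrinsics" (3x3 intrinsics, pixels), "R" (3x3) and "t" (3): a world point X has camera coordinates R X + t; the wrist camera has in their place "mount" (4x4, takes a point from camera to tool coordinates, whose origin is the TCP and whose axes are the flange's). Camera axes: x right, y down, z forward; pixel columns grow to the right and rows downward; lengths in m; the calibration is good to about 2 mm. A picture is of the moment at which its call begins: read the wrist's pose just before it. calibration takes no time and is no camera call.
- hand_in(): hands the job in; it is judged then, once.
The state is a dict: "t": time; "q": joint angles; "joint_vel": joint speeds; "joint_torque": joint torques, N m; "eef_pos": TCP position; "tool_rot": TCP orientation; "contact_force": force on the tool from outside, world axes, zero at the start; "torque": the same for the moment, N m; "gripper_width": opening from 0.0 (shut) to 1.0 (fully open); "grasp_force": force on a finger pad.
Only numpy, scipy, OpenCV 4.12 (cv2) and the standard library are available. Lean on these libraries where they do the work, as an engineer would, in place of code of your own. Each camera call takes 0.05 s, during which the arm holds its last target. There are 200 camera calls.

## Working session

There is one attempt and no reset: what is moved stays moved. The work goes in short steps, Python scripts to look and compute and a tool call to move; the robot and the scene stay as the last step left them, time stands still between calls to the robot, and variables do not carry over. Pictures are saved under pics/ and viewed, at most 10 in all, crops included, and the job is handed in when it is done.

Besides the shell and the picture viewer there is one more tool, called after "Call:" as a command line: name --argument value ..., lists and objects as JSON in quotes. drive_tool: Moves the arm, as the interface text tells. Its arguments: {"type":"object","properties":{"increments":{"type":"array","items":{"type":"object","properties":{"claw":{"type":"number"},"dx":{"type":"number"},"dy":{"type":"number"},"dz":{"type":"number"},"wx":{"type":"number"},"wy":{"type":"number"},"wz":{"type":"number"}}}},"newtons":{"type":"number"}},"required":["increments"]}

```bash
mkdir -p pics; ls
cat > h.py <<'E'
from station import *
import numpy as np, cv2
from scipy.spatial.transform import Rotation as Rn
def rot(q): return Rn.from_quat([q[1],q[2],q[3],q[0]])
def cam(name):
    o=get_obs(); p,d=read_camera(name); c=calibration(name); K=np.array(c["intrinsics"])
    v,u=np.mgrid[0:480,0:640]
    C=np.stack([(u-K[0,2])/K[0,0]*d,(v-K[1,2])/K[1,1]*d,d],-1)
    if "mount" in c:
        M=np.array(c["mount"]); T=C@M[:3,:3].T+M[:3,3]
        W=T@rot(o["tool_rot"]).as_matrix().T+np.array(o["eef_pos"])
    else:
        W=(C-np.array(c["t"]))@np.array(c["R"])
    W[d==0]=np.nan
    return p,d,W
def save(n,p): cv2.imwrite("pics/"+n+".png",p[...,::-1])
E
python3 - <<'E'
from h import *
o=get_obs();print(o)
for n in("top","scene"):
    p,d,W=cam(n);save(n,p);np.savez(n+".npz",p=p,d=d,W=W)
    print(n,calibration(n)["t"],W[::80,::106].round(2).tolist())
E
```

```text
pics
{'t': 0.0, 'q': array([ 1.17190165,  0.47779454,  0.02231679,  1.55644284, -0.01152203,
        1.10931045, -0.08312874]), 'joint_vel': array([-1.16036122e-05,  4.93104414e-04,  9.44776691e-04, -1.62153239e-03,
       -6.93789849e-04,  8.78994903e-04, -9.08916580e-04]), 'joint_torque': array([-8.93077813e-04, -5.96463168e+01,  1.60726983e+00, -2.81205028e+01,
        1.23990630e-02,  9.38409416e-03, -6.64696313e-05]), 'eef_pos': array([ 0.19336017, -0.64607165,  0.21873266]), 'tool_rot': array([-8.95074765e-04,  9.89447748e-01,  1.44887264e-01, -1.84460589e-04]), 'contact_force': array([ 0.24334655, -0.58811695, -0.08751018]), 'torque': array([-0.04041774, -0.00728117,  0.05348869]), 'grasp_force': 0.0, 'gripper_width': 1.0001499565791465}
top [-0.00729192  0.55785387  0.99622186] [[[1.75, 1.38, -0.76], [1.75, 0.91, -0.76], [1.74, 0.43, -0.75], [1.74, -0.04, -0.75], [1.74, -0.52, -0.75], [1.73, -0.99, -0.75], [1.73, -1.47, -0.75]], [[1.37, 1.35, -0.75], [1.36, 0.88, -0.74], [1.36, 0.43, -0.76], [1.36, -0.04, -0.75], [1.36, -0.5, -0.76], [1.35, -0.97, -0.75], [1.35, -1.43, -0.75]
[... 794 characters left out ...]
3, -0.13, 0.41], [-0.9, 1.19, -0.22], [0.12, 0.64, 0.17], [0.2, 1.49, -0.11], [0.6, 2.05, -0.23], [1.09, 2.07, -0.14]], [[-2.15, 0.53, -0.74], [-1.58, 0.87, -0.75], [-0.05, 0.24, -0.0], [0.26, 0.41, -0.0], [0.56, 0.58, 0.0], [0.86, 0.75, 0.0], [1.22, 2.06, -0.55]], [[-0.26, -0.38, 0.0], [-0.02, -0.23, -0.0], [0.23, -0.09, 0.0], [0.48, 0.05, 0.0], [0.75, 0.11, 0.06], [0.96, 0.33, -0.0], [1.33, 1.61, -0.74]], [[0.0, -0.55, -0.0], [0.21, -0.43, 0.0], [0.42, -0.31, -0.0], [0.63, -0.2, 0.0], [0.83, -0.08, -0.0], [1.01, 0.83, -0.75], [1.39, 1.04, -0.75]], [[0.2, -0.68, -0.0], [0.38, -0.58, -0.0], [0.56, -0.48, 0.0], [0.73, -0.37, 0.0], [0.91, -0.27, 0.0], [1.11, 0.43, -0.75], [1.43, 0.63, -0.75]]]
```

View pics/top.png

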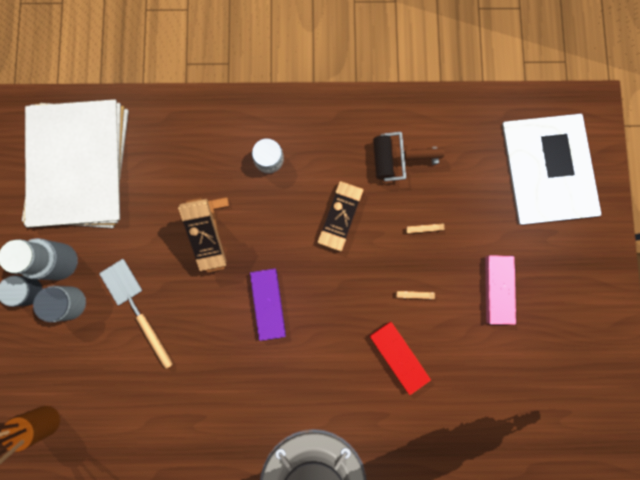

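View pics/scene.png

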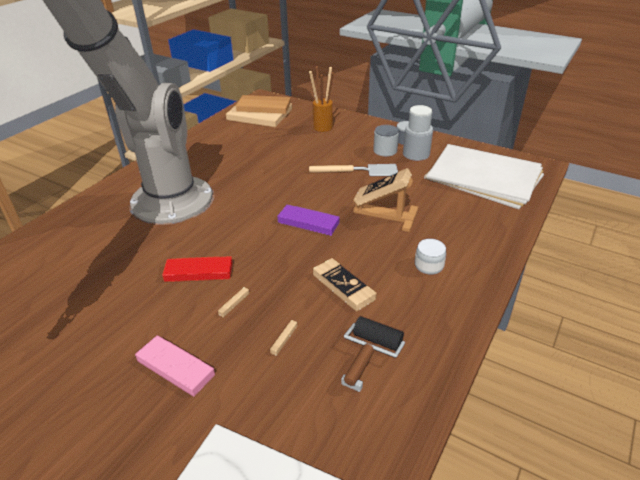

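The top view has the lower block at (341,217) and the upper block on the rest at (203,236). The sticks are at (425,229) and (415,295). The look-alikes are purple (268,304), red (400,358), pink (502,290) and the dark card on paper at (558,155). Only (341,217) is light wood with a black picture lying flat, so that one is the lower block. Next I measure them and check with a crop.

Run:
```python
from h import *
z=np.load("top.npz");p,W=z["p"],z["W"]
H=W[...,2]
def m(n,r,lo,hi):
    u0,u1,v0,v1=r
    M=np.zeros(H.shape,bool);M[v0:v1,u0:u1]=True;M&=(H>lo)&(H<hi)
    k,l,s,_=cv2.connectedComponentsWithStats(M.astype(np.uint8)); i=1+np.argmax(s[1:,4]);P=W[l==i]
    (c,sz,a)=cv2.minAreaRect(P[:,:2].astype(np.float32)*1000)
    b=cv2.boxPoints((c,sz,a)); e=b[1]-b[0]; f=b[2]-b[1]; L=e if np.hypot(*e)>np.hypot(*f) else f
    print(n,"c",np.round(c,1),"mean",P.mean(0).round(4),"sz",np.round(sz,1),"ang",round(np.degrees(np.arctan2(L[1],L[0]))%180,1),"zmax",np.nanpercentile(P[:,2],95).round(4),len(P))
    return P
m("lower",(305,375,170,265),.012,.04)
m("s1",(395,455,215,243),.007,.03)
m("s2",(385,450,283,308),.007,.03)
m("tin",(240,295,130,180),.03,.09)
m("brayer",(365,450,125,190),.01,.09)
m("purple",(240,295,260,350),.01,.09)
m("knife",(95,180,255,375),.006,.09)
P=m("upper",(170,232,190,280),.045,.2)
# plane fit
c=np.median(P,0);Q=P[np.abs(P-c).max(1)<.05]
for _ in range(3):
    A=np.c_[Q[:,:2],np.ones(len(Q))];s=np.linalg.lstsq(A,Q[:,2],rcond=None)[0]
    r=Q[:,2]-A@s;Q=Q[np.abs(r)<.004]
n=np.array([-s[0],-s[1],1]);n/=np.linalg.norm(n)
print("normal",n.round(3),"tilt",np.degrees(np.arccos(n[2])),"az uphill",np.degrees(np.arctan2(s[1],s[0])))
r=P[:,2]-np.c_[P[:,:2],np.ones(len(P))]@s;P=P[np.abs(r)<.004]
# in-plane coords
ex=np.array([s[0],s[1],s[0]**2+s[1]**2]);ex/=np.linalg.norm(ex);ey=np.cross(n,ex)
o=P.mean(0);a=np.c_[(P-o)@ex,(P-o)@ey]*1000
rr=cv2.minAreaRect(a.astype(np.float32));print(rr,"centre top",o+(ex*rr[0][0]+ey*rr[0][1])/1000,ex.round(3),ey.round(3))
cr=np.hstack([cv2.resize(p[165:270,300:400],(380,399)),cv2.resize(p[185:290,165:265],(380,399))]);save("crop",cr)
```

```text
lower c [620.5 -71.5] mean [ 0.6192 -0.071   0.0212] sz [ 59.9 160.4] ang 159.7 zmax 0.0242 1628
s1 c [ 589.  -277.1] mean [ 0.5887 -0.2762  0.0131] sz [14.6 90.4] ang 94.1 zmax 0.0159 221
s2 c [ 428.8 -247. ] mean [ 0.4287 -0.2466  0.0131] sz [89.3 13.8] ang 86.9 zmax 0.016 224
tin c [765.3 103. ] mean [0.7624 0.1022 0.0541] sz [69.2 67.6] ang 89.3 zmax 0.0598 736
brayer c [ 767.6 -239.9] mean [ 0.7625 -0.214   0.0362] sz [118.7 166.4] ang 93.1 zmax 0.0441 1422
purple c [411.  104.3] mean [0.4104 0.1039 0.0213] sz [159.9  60.3] ang 8.2 zmax 0.0244 1765
knife c [350.9 385.1] mean [0.3355 0.3738 0.0156] sz [193.1  19.8] ang 32.4 zmax 0.0202 579
upper c [569.2 241.4] mean [0.5677 0.2394 0.1017] sz [152.1  61.2] ang 11.0 zmax 0.1399 2037
normal [-0.561 -0.119  0.819] tilt 34.99498698576756 az uphill 11.967871030733882
((-3.8258514404296875, 0.37634849548339844), (61.06414031982422, 161.99566650390625), 89.4238510131836) centre top [0.55998154 0.23962525 0.09832071] [0.801 0.17  0.574] [-0.207  0.978  0.   ]
```

View pics/crop.png

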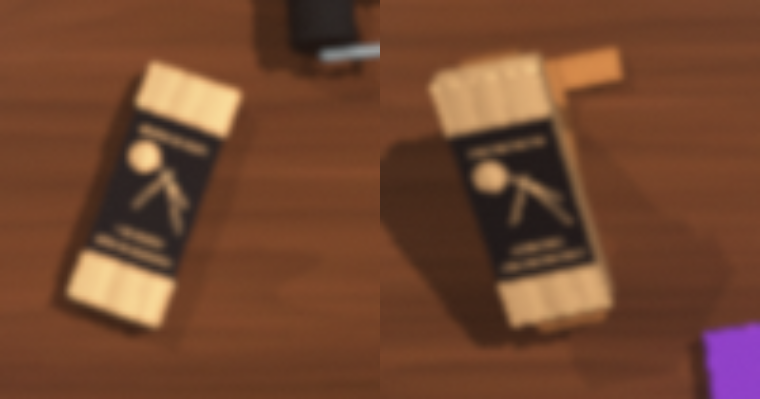

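Crop check: the left tile is the lower block lying flat with bare margins at both ends. The right tile is the tilted upper block on the rest, with the orange cross foot behind it. Both choices stand, so I set out for stick 1.

```bash
cat >> h.py <<'E'
def plan(pos,yaw,tilt=0,az=None):
    """delta (tool axes) to TCP target; yaw=deg of tool x; tilt=deg tool z tipped towards tool +x"""
    o=get_obs();R=rot(o["tool_rot"])
    T=Rn.from_euler("z",yaw,degrees=True)*Rn.from_euler("x",180,degrees=True)*Rn.from_euler("y",tilt,degrees=True)
    d=R.inv().apply(np.array(pos)-o["eef_pos"])*1000
    print("t",round(o["t"],2),"pos",np.round(o["eef_pos"],4),"d mm",d.round(1),"world",(1000*(np.array(pos)-o["eef_pos"])).round(1),"w deg",np.degrees((R.inv()*T).as_rotvec()).round(2),"zdir",T.apply([0,0,1]).round(3),"ydir",T.apply([0,1,0]).round(3))
E
python3 - <<'E'
import station
from h import *
print([ (n,getattr(station,n)) for n in dir(station) if 'over' in n.lower() or n.isupper()], [n for n in dir(station) if n[0]!='_'])
plan([.589,-.277,.15],94.1)
plan([.56,.2396,.1],12,35)
c=calibration("wrist");print(c["mount"])
E
```

```text
[('finger_overhang', 0.025)] ['PlanningError', 'calibration', 'finger_overhang', 'get_obs', 'hand_in', 'read_camera']
t 0.1 pos [ 0.1934 -0.6461  0.2188] d mm [ 484.9 -240.1   69.2] world [395.6 369.1 -68.8] w deg [-8.000e-02 -6.000e-02 -7.744e+01] zdir [ 0.  0. -1.] ydir [0.997 0.071 0.   ]
t 0.1 pos [ 0.1934 -0.6461  0.2188] d mm [ 605.2 -743.2  120. ] world [ 366.6  885.7 -118.8] w deg [-1.51 34.99  4.49] zdir [ 0.561  0.119 -0.819] ydir [ 0.208 -0.978  0.   ]
[[-2.21472927e-05 -9.45266576e-01 -3.26299096e-01  8.34038406e-02]
 [ 9.99999999e-01 -3.23591416e-05  2.58680532e-05 -1.25153505e-03]
 [-3.50109648e-05 -3.26299095e-01  9.45266576e-01 -1.54400634e-01]
 [ 0.00000000e+00  0.00000000e+00  0.00000000e+00  1.00000000e+00]]
```

Call:
drive_tool --increments '[{"dx":0.0404,"dy":-0.02,"dz":0.0058,"claw":0.045},{"dx":0.0404,"dy":-0.02,"dz":0.0058},{"dx":0.0404,"dy":-0.02,"dz":0.0058},{"dx":0.0404,"dy":-0.02,"dz":0.0058},{"dx":0.0404,"dy":-0.02,"dz":0.0058},{"dx":0.0404,"dy":-0.02,"dz":0.0058},{"dx":0.0404,"dy":-0.02,"dz":0.0058},{"dx":0.0404,"dy":-0.02,"dz":0.0058},{"dx":0.0404,"dy":-0.02,"dz":0.0058},{"dx":0.0404,"dy":-0.02,"dz":0.0058},{"dx":0.0404,"dy":-0.02,"dz":0.0058},{"dx":0.0404,"dy":-0.02,"dz":0.0058},{"wz":-9.7},{"wz":-9.7},{"wz":-9.7},{"wz":-9.7},{"wz":-9.7},{"wz":-9.7},{"wz":-9.7},{"wz":-9.5}]' --newtons 20

```text
schema error: expected keys claw, dx, dy, dz, wx, wy, wz
```

Run:
```python
from h import *
plan([.589,-.277,.03],94.1)
p,d,W=cam("wrist");save("w1",p);np.savez("w1.npz",p=p,W=W)
H=W[...,2];M=((H>.008)&(H<.025)&(np.abs(W[...,0]-.589)<.06)&(np.abs(W[...,1]+.277)<.08)).astype(np.uint8)
k,l,s,_=cv2.connectedComponentsWithStats(M)
for i in range(1,k):
    if s[i,4]>200:
        P=W[l==i];print(s[i],cv2.minAreaRect(P[:,:2].astype(np.float32)*1000),P.mean(0))
```

```text
t 0.1 pos [ 0.1934 -0.6461  0.2188] d mm [ 484.9 -239.9  189.2] world [ 395.6  369.1 -188.8] w deg [-8.000e-02 -6.000e-02 -7.744e+01] zdir [ 0.  0. -1.] ydir [0.997 0.071 0.   ]
```

View pics/w1.png

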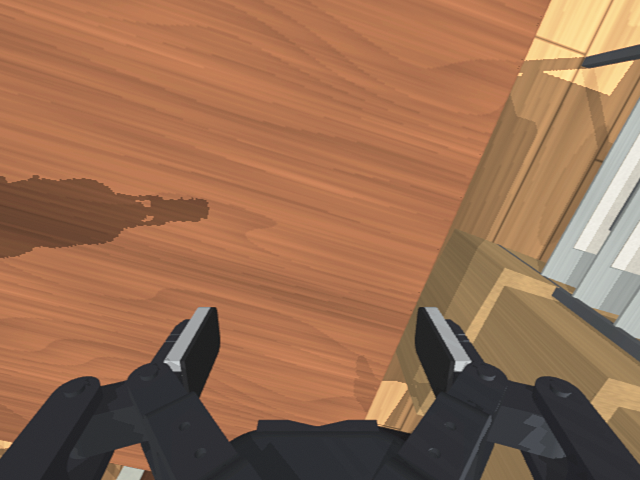

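The move was refused because every row needs all seven keys, so the picture only shows the open fingers at (190,340) and (440,340) over bare bench. I'm sending it again with full rows.

Call:
drive_tool --increments '[{"dx":0.0404,"dy":-0.02,"dz":0.0058,"wx":0,"wy":0,"wz":0,"claw":0.045},{"dx":0.0404,"dy":-0.02,"dz":0.0058,"wx":0,"wy":0,"wz":0,"claw":0.045},{"dx":0.0404,"dy":-0.02,"dz":0.0058,"wx":0,"wy":0,"wz":0,"claw":0.045},{"dx":0.0404,"dy":-0.02,"dz":0.0058,"wx":0,"wy":0,"wz":0,"claw":0.045},{"dx":0.0404,"dy":-0.02,"dz":0.0058,"wx":0,"wy":0,"wz":0,"claw":0.045},{"dx":0.0404,"dy":-0.02,"dz":0.0058,"wx":0,"wy":0,"wz":0,"claw":0.045},{"dx":0.0404,"dy":-0.02,"dz":0.0058,"wx":0,"wy":0,"wz":0,"claw":0.045},{"dx":0.0404,"dy":-0.02,"dz":0.0058,"wx":0,"wy":0,"wz":0,"claw":0.045},{"dx":0.0404,"dy":-0.02,"dz":0.0058,"wx":0,"wy":0,"wz":0,"claw":0.045},{"dx":0.0404,"dy":-0.02,"dz":0.0058,"wx":0,"wy":0,"wz":0,"claw":0.045},{"dx":0.0404,"dy":-0.02,"dz":0.0058,"wx":0,"wy":0,"wz":0,"claw":0.045},{"dx":0.0404,"dy":-0.02,"dz":0.0058,"wx":0,"wy":0,"wz":0,"claw":0.045},{"dx":0,"dy":0,"dz":0,"wx":0,"wy":0,"wz":-9.7,"claw":0.045},{"dx":0,"dy":0,"dz":0,"wx":0,"wy":0,"wz":-9.7,"claw":0.045},{"dx":0,"dy":0,"dz":0,"wx":0,"wy":0,"wz":-9.7,"claw":0.045},{"dx":0,"dy":0,"dz":0,"wx":0,"wy":0,"wz":-9.7,"claw":0.045},{"dx":0,"dy":0,"dz":0,"wx":0,"wy":0,"wz":-9.7,"claw":0.045},{"dx":0,"dy":0,"dz":0,"wx":0,"wy":0,"wz":-9.7,"claw":0.045},{"dx":0,"dy":0,"dz":0,"wx":0,"wy":0,"wz":-9.7,"claw":0.045},{"dx":0,"dy":0,"dz":0,"wx":0,"wy":0,"wz":-9.5,"claw":0.045}]' --newtons 20

```text
t: 2.65
eef_pos: [0.5889, -0.2778, 0.1497]
tool_rot: [-0.0, 0.68, 0.734, -0.0]
contact_force: [-0.4, -0.8, 0.5]
gripper_width: 0.529
grasp_force: 0.0
```

```bash
cat >> h.py <<'E'
def comps(W,cx,cy,rx=.06,ry=.08,lo=.008,hi=.025):
    H=W[...,2];M=((H>lo)&(H<hi)&(np.abs(W[...,0]-cx)<rx)&(np.abs(W[...,1]-cy)<ry)).astype(np.uint8)
    k,l,s,_=cv2.connectedComponentsWithStats(M)
    for i in range(1,k):
        if s[i,4]>200:
            P=W[l==i];c,sz,a=cv2.minAreaRect(P[:,:2].astype(np.float32)*1000)
            b=cv2.boxPoints((c,sz,a)); e=b[1]-b[0]; f=b[2]-b[1]; L=e if np.hypot(*e)>np.hypot(*f) else f
            print("px",s[i].tolist(),"c",np.round(c,1),"sz",np.round(sz,1),"ang",round(np.degrees(np.arctan2(L[1],L[0]))%180,1),"z",np.median(P[:,2]).round(4))
E
python3 - <<'E'
from h import *
plan([.589,-.277,.03],94.1)
p,d,W=cam("wrist");save("w2",p)
comps(W,.589,-.277)
E
```

```text
t 2.65 pos [ 0.5889 -0.2778  0.1497] d mm [  0.7   0.3 119.7] world [ 1.000e-01  8.000e-01 -1.197e+02] w deg [-0.04 -0.01  0.27] zdir [ 0.  0. -1.] ydir [0.997 0.071 0.   ]
px [312, 169, 17, 100, 1561] c [ 590.5 -276.9] sz [13.7 89.5] ang 94.8 z 0.0142
```

Call:
drive_tool --increments '[{"dx":0.0007,"dy":0.0012,"dz":0.03,"wx":0,"wy":0,"wz":-0.2,"claw":0.045},{"dx":0,"dy":0,"dz":0.03,"wx":0,"wy":0,"wz":0,"claw":0.045},{"dx":0,"dy":0,"dz":0.03,"wx":0,"wy":0,"wz":0,"claw":0.045},{"dx":0,"dy":0,"dz":0.015,"wx":0,"wy":0,"wz":0,"claw":0.045},{"dx":0,"dy":0,"dz":0.0145,"wx":0,"wy":0,"wz":0,"claw":0.045},{"dx":0,"dy":0,"dz":0,"wx":0,"wy":0,"wz":0,"claw":0.045},{"dx":0,"dy":0,"dz":0,"wx":0,"wy":0,"wz":0,"claw":0.005},{"dx":0,"dy":0,"dz":0,"wx":0,"wy":0,"wz":0,"claw":0.005},{"dx":0,"dy":0,"dz":0,"wx":0,"wy":0,"wz":0,"claw":0.005},{"dx":0,"dy":0,"dz":0,"wx":0,"wy":0,"wz":0,"claw":0.005},{"dx":0,"dy":0,"dz":0,"wx":0,"wy":0,"wz":0,"claw":0.005},{"dx":0,"dy":0,"dz":0,"wx":0,"wy":0,"wz":0,"claw":0.005}]' --newtons 20

```text
t: 4.2
eef_pos: [0.5903, -0.277, 0.0306]
tool_rot: [0.0, 0.68, 0.733, 0.0]
contact_force: [-0.3, -0.3, -0.2]
gripper_width: 0.058
grasp_force: 0.0
```

Run:
```python
from h import *
plan([.6815,-.094,.12],69.7)
```

```text
t 4.2 pos [ 0.5903 -0.277   0.0306] d mm [175.7 104.5 -89.4] world [ 91.2 183.   89.4] w deg [ 0.   -0.   24.56] zdir [ 0. -0. -1.] ydir [ 0.938 -0.347  0.   ]
```

Run:
```python
from h import *
p,d,W=cam("wrist");save("w3",p)
comps(W,.589,-.277)
p,d,W=cam("scene");save("s3",cv2.resize(p[230:400,180:400],(770,595)))
```

```text
px [306, 201, 27, 152, 2996] c [ 590.2 -276.8] sz [13.9 89.9] ang 93.9 z 0.0142
```

View pics/w3.png

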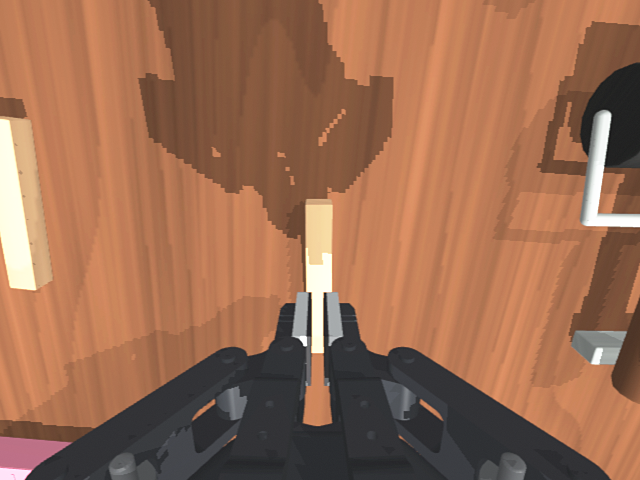

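The fingers (pads at about (303,320) and (335,320)) have closed to 5 mm over the stick (end at (318,202)), and the stick has not moved. I'll measure the fingertip height.

Run:
```python
from h import *
p,d,W=cam("wrist")
for v in range(285,400,10): print(v,[ (W[v,u]*1000).round(1).tolist() for u in (298,304,334,340)])
```

```text
285 [[578.5, -285.9, -0.3], [582.1, -285.5, -0.2], [600.0, -284.7, -1.3], [603.4, -283.7, 0.2]]
295 [[580.0, -265.5, 49.6], [582.6, -265.3, 49.5], [595.9, -264.9, 48.4], [604.0, -290.2, 0.5]]
305 [[580.4, -266.0, 57.3], [582.9, -265.4, 57.9], [595.5, -264.7, 57.5], [598.9, -269.1, 49.4]]
315 [[580.8, -265.6, 65.7], [583.2, -266.1, 64.6], [595.0, -264.2, 66.3], [597.5, -264.6, 65.3]]
325 [[581.2, -265.7, 72.5], [583.5, -264.9, 73.5], [594.8, -264.7, 72.5], [596.9, -264.0, 73.3]]
335 [[581.5, -265.9, 78.6], [583.7, -265.5, 78.9], [594.4, -264.1, 79.8], [596.6, -264.5, 79.0]]
345 [[581.9, -264.8, 85.8], [583.9, -263.9, 87.0], [594.1, -264.0, 85.7], [596.0, -263.5, 86.2]]
355 [[582.1, -264.9, 91.0], [584.1, -267.0, 88.1], [593.7, -263.1, 92.2], [595.7, -263.2, 91.9]]
365 [[582.4, -263.6, 97.4], [584.4, -270.6, 88.6], [593.5, -263.2, 96.8], [595.5, -264.2, 95.5]]
375 [[582.6, -264.7, 100.5], [584.6, -274.4, 89.0], [593.6, -265.2, 98.9], [595.2, -264.0, 100.2]]
385 [[582.8, -261.7, 107.9], [584.9, -279.1, 88.4], [594.9, -276.1, 91.0], [594.2, -259.2, 109.7]]
395 [[583.0, -265.6, 107.4], [585.1, -282.5, 89.5], [595.3, -280.6, 90.7], [593.7, -257.9, 114.8]]
```

Run:
```python
from h import *
p,d,W=cam("scene")
for n in ("scene","top"):
    p,d,W=cam(n)
    M=(np.abs(W[...,0]-.59)<.06)&(np.abs(W[...,1]+.277)<.03)&(W[...,2]>.02)&(W[...,2]<.3)
    P=W[M]; print(n,len(P)); 
    for z in np.arange(.02,.14,.01):
        Q=P[(P[:,2]>=z)&(P[:,2]<z+.01)]
        if len(Q): print(round(z,2),len(Q),Q.min(0).round(3),Q.max(0).round(3))
```

```text
scene 2372
0.04 19 [ 0.577 -0.289  0.041] [ 0.603 -0.281  0.05 ]
0.05 47 [ 0.573 -0.29   0.05 ] [ 0.606 -0.268  0.06 ]
0.06 52 [ 0.574 -0.291  0.06 ] [ 0.608 -0.273  0.07 ]
0.07 51 [ 0.573 -0.291  0.07 ] [ 0.606 -0.275  0.08 ]
0.08 56 [ 0.559 -0.293  0.08 ] [ 0.619 -0.278  0.09 ]
0.09 149 [ 0.548 -0.294  0.09 ] [ 0.627 -0.267  0.1  ]
0.1 94 [ 0.544 -0.295  0.1  ] [ 0.636 -0.267  0.11 ]
0.11 129 [ 0.535 -0.298  0.11 ] [ 0.644 -0.278  0.12 ]
0.12 151 [ 0.531 -0.299  0.12 ] [ 0.649 -0.278  0.13 ]
0.13 211 [ 0.531 -0.3    0.13 ] [ 0.65 -0.26  0.14]
top 634
0.04 6 [ 0.575 -0.276  0.045] [ 0.597 -0.265  0.049]
0.05 17 [ 0.572 -0.272  0.051] [ 0.602 -0.265  0.06 ]
0.06 11 [ 0.572 -0.273  0.061] [ 0.596 -0.265  0.07 ]
0.07 7 [ 0.581 -0.268  0.07 ] [ 0.597 -0.264  0.08 ]
0.08 12 [ 0.556 -0.271  0.081] [ 0.599 -0.261  0.09 ]
0.09 49 [ 0.548 -0.282  0.09 ] [ 0.627 -0.261  0.1  ]
0.1 20 [ 0.543 -0.277  0.1  ] [ 0.63  -0.261  0.11 ]
0.11 43 [ 0.535 -0.277  0.11 ] [ 0.639 -0.259  0.12 ]
0.12 50 [ 0.531 -0.292  0.12 ] [ 0.649 -0.259  0.13 ]
0.13 123 [ 0.53  -0.292  0.13 ] [ 0.649 -0.259  0.14 ]
```

View pics/s3.png

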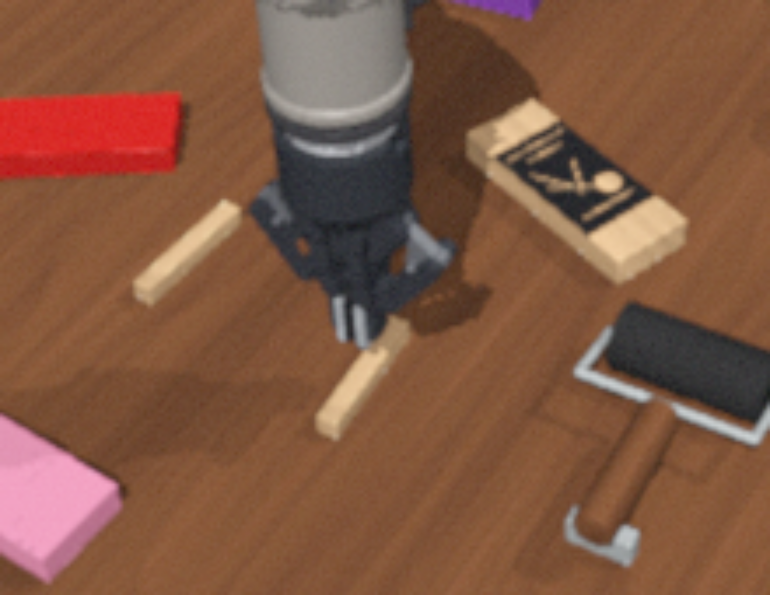

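All three cameras put the closed fingertips at z ≈ 0.043, about 12 mm behind the stated TCP rather than 25 mm ahead. I'll go down in steps and trust the cameras and force reading over the stated overhang.

Call:
drive_tool --increments '[{"dx":0,"dy":0,"dz":0,"wx":0,"wy":0,"wz":0,"claw":0.03},{"dx":0,"dy":0,"dz":0.0,"wx":0,"wy":0,"wz":0,"claw":0.03},{"dx":0,"dy":0,"dz":0.01,"wx":0,"wy":0,"wz":0,"claw":0.03},{"dx":0,"dy":0,"dz":0.01,"wx":0,"wy":0,"wz":0,"claw":0.03},{"dx":0,"dy":0,"dz":0.006,"wx":0,"wy":0,"wz":0,"claw":0.03},{"dx":0,"dy":0,"dz":0,"wx":0,"wy":0,"wz":0,"claw":0.03}]'

```text
t: 5.25
eef_pos: [0.5898, -0.2767, 0.0037]
tool_rot: [-0.001, 0.68, 0.733, -0.0]
contact_force: [0.5, -0.4, 0.2]
gripper_width: 0.354
grasp_force: 0.0
```

```bash
cat >> h.py <<'E'
def tips():
    o=get_obs();print("pos",o["eef_pos"].round(4),"w",o["gripper_width"],"F",o["contact_force"].round(1))
    for n in ("wrist","scene"):
        p,d,W=cam(n);T=(W-o["eef_pos"])@rot(o["tool_rot"]).as_matrix()*1000
        for s in (-1,1):
            M=(np.abs(T[...,0])<14)&(T[...,1]*s>1)&(T[...,1]*s<50)&(np.abs(T[...,2])<60)&((p.max(2)<90)|(np.ptp(p.astype(int),axis=2)<14))
            Q=T[M]; Q=Q[np.argsort(-Q[:,2])][:12]; print(n,s,"tip pts (tool mm):",Q[::3].round(1).tolist())
E
python3 -c "
from h import *
tips()"
```

```text
pos [ 0.5898 -0.2767  0.0037] w 0.3538264842886273 F [ 0.5 -0.4  0.2]
wrist -1 tip pts (tool mm): [[0.8, -1.5, -9.7], [2.7, -1.1, -10.2], [5.5, -1.1, -10.5], [10.3, -1.1, -10.7]]
wrist 1 tip pts (tool mm): [[12.1, 4.5, -9.2], [13.3, 2.7, -9.3], [13.3, 4.5, -9.4], [10.2, 4.1, -9.5]]
scene -1 tip pts (tool mm): [[6.9, -21.9, 5.3], [9.3, -20.7, 3.9], [6.3, -23.8, 2.4], [0.3, -16.5, -13.8]]
scene 1 tip pts (tool mm): [[4.4, 12.1, 5.2], [9.8, 19.0, 4.0], [4.3, 17.2, 2.5], [12.3, 17.8, 0.8]]
```

Call:
drive_tool --increments '[{"dx":0,"dy":0,"dz":0.005,"wx":0,"wy":0,"wz":0,"claw":0.03},{"dx":0,"dy":0,"dz":0.005,"wx":0,"wy":0,"wz":0,"claw":0.03},{"dx":0,"dy":0,"dz":0,"wx":0,"wy":0,"wz":0,"claw":0.005},{"dx":0,"dy":0,"dz":0,"wx":0,"wy":0,"wz":0,"claw":0.005},{"dx":0,"dy":0,"dz":0,"wx":0,"wy":0,"wz":0,"claw":0.005},{"dx":0,"dy":0,"dz":0,"wx":0,"wy":0,"wz":0,"claw":0.005}]' --newtons 20

```text
t: 6.1
eef_pos: [0.5904, -0.277, -0.0053]
tool_rot: [0.0, 0.68, 0.733, 0.0]
contact_force: [0.0, 0.3, -0.2]
gripper_width: 0.153
grasp_force: 22.8
```

Run:
```python
from h import *
tips()
plan([.6815,-.094,.12],69.7)
```

```text
pos [ 0.5904 -0.277  -0.0053] w 0.15294920988261057 F [ 0.   0.3 -0.2]
wrist -1 tip pts (tool mm): [[3.1, -15.7, -5.2], [1.1, -16.2, -5.5], [5.1, -15.5, -5.8], [11.7, -9.6, -15.2]]
wrist 1 tip pts (tool mm): [[11.1, 9.4, -14.2], [11.4, 7.9, -15.6], [12.2, 11.5, -16.1], [12.3, 9.7, -16.4]]
scene -1 tip pts (tool mm): [[-11.2, -10.4, -19.0], [6.5, -8.2, -21.1], [-10.4, -8.1, -22.5], [-7.5, -19.7, -23.4]]
scene 1 tip pts (tool mm): [[7.8, 12.2, -4.1], [-1.3, 10.1, -6.1], [7.0, 15.3, -6.5], [2.7, 15.3, -7.8]]
t 6.2 pos [ 0.5904 -0.277  -0.0053] d mm [ 175.7  104.5 -125.3] world [ 91.1 183.  125.3] w deg [1.000e-02 0.000e+00 2.456e+01] zdir [ 0. -0. -1.] ydir [ 0.938 -0.347  0.   ]
```

Call:
drive_tool --increments '[{"dx":0,"dy":0,"dz":-0.01,"wx":0,"wy":0,"wz":0,"claw":0.005},{"dx":0,"dy":0,"dz":-0.025,"wx":0,"wy":0,"wz":0,"claw":0.005},{"dx":0,"dy":0,"dz":-0.03,"wx":0,"wy":0,"wz":0,"claw":0.005},{"dx":0,"dy":0,"dz":-0.02,"wx":0,"wy":0,"wz":0,"claw":0.005},{"dx":0.022,"dy":0.0131,"dz":0,"wx":0,"wy":0,"wz":0,"claw":0.005},{"dx":0.022,"dy":0.0131,"dz":0,"wx":0,"wy":0,"wz":0,"claw":0.005},{"dx":0.022,"dy":0.0131,"dz":0,"wx":0,"wy":0,"wz":0,"claw":0.005},{"dx":0.022,"dy":0.0131,"dz":0,"wx":0,"wy":0,"wz":0,"claw":0.005},{"dx":0.022,"dy":0.0131,"dz":0,"wx":0,"wy":0,"wz":0,"claw":0.005},{"dx":0.022,"dy":0.0131,"dz":0,"wx":0,"wy":0,"wz":0,"claw":0.005},{"dx":0.022,"dy":0.0131,"dz":0,"wx":0,"wy":0,"wz":0,"claw":0.005},{"dx":0.022,"dy":0.0131,"dz":0,"wx":0,"wy":0,"wz":0,"claw":0.005},{"dx":0,"dy":0,"dz":0,"wx":0,"wy":0,"wz":8.2,"claw":0.005},{"dx":0,"dy":0,"dz":0,"wx":0,"wy":0,"wz":8.2,"claw":0.005},{"dx":0,"dy":0,"dz":0,"wx":0,"wy":0,"wz":8.2,"claw":0.005}]'

```text
t: 8.07
eef_pos: [0.6817, -0.0936, 0.0799]
tool_rot: [-0.0, 0.822, 0.569, -0.0]
contact_force: [0.3, 0.5, -0.0]
gripper_width: 0.157
grasp_force: 22.8
```

Run:
```python
from h import *
p,d,W=cam("wrist");save("w5",p)
print("block");comps(W,.62,-.0715,.12,.12,.012,.032)
print("stick");comps(W,.68,-.094,.06,.08,.07,.118)
plan([.6815,-.094,.0172],69.7)
```

```text
block
px [93, 207, 252, 90, 18610] c [621.4 -71.5] sz [ 61.4 160.4] ang 159.6 z 0.0223
px [395, 305, 40, 27, 618] c [ 727.2 -160.1] sz [25.7  4.8] ang 3.8 z 0.0255
stick
px [266, 217, 103, 184, 7490] c [678.4 -93.1] sz [90.7 39.2] ang 54.9 z 0.1001
t 8.12 pos [ 0.6818 -0.0934  0.08  ] d mm [-0.7 -0.  62.8] world [ -0.3  -0.6 -62.8] w deg [ 0.   -0.01 -0.6 ] zdir [ 0. -0. -1.] ydir [ 0.938 -0.347  0.   ]
```

View pics/w5.png

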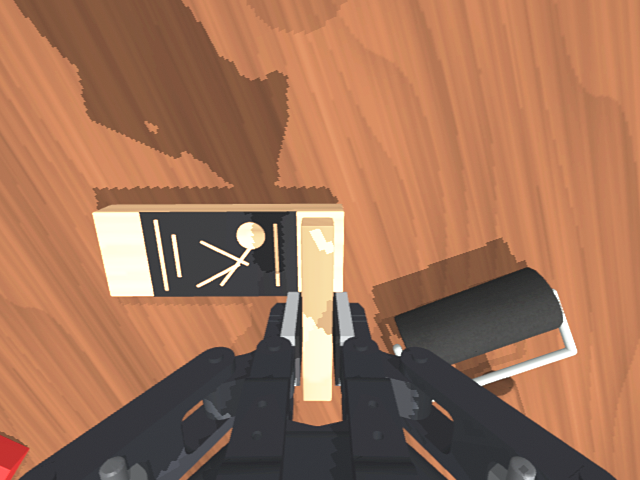

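The stick at (317,310) is held straight in line with the right-hand margin, and the block's picture lies to its left. I lower it softly.

Call:
drive_tool --increments '[{"dx":-0.0007,"dy":0.0002,"dz":0.02,"wx":0,"wy":0,"wz":-0.6,"claw":0.005},{"dx":0,"dy":0,"dz":0.02,"wx":0,"wy":0,"wz":0,"claw":0.005},{"dx":0,"dy":0,"dz":0.012,"wx":0,"wy":0,"wz":0,"claw":0.005},{"dx":0,"dy":0,"dz":0.005,"wx":0,"wy":0,"wz":0,"claw":0.005},{"dx":0,"dy":0,"dz":0.003,"wx":0,"wy":0,"wz":0,"claw":0.005},{"dx":0,"dy":0,"dz":0.002,"wx":0,"wy":0,"wz":0,"claw":0.005},{"dx":0,"dy":0,"dz":0,"wx":0,"wy":0,"wz":0,"claw":0.005}]'

```text
t: 9.0
eef_pos: [0.682, -0.0944, 0.018]
tool_rot: [0.0, 0.818, 0.575, 0.0]
contact_force: [-0.0, 0.2, -0.5]
gripper_width: 0.156
grasp_force: 22.8
```

Call:
drive_tool --increments '[{"dx":0,"dy":0,"dz":0.001,"wx":0,"wy":0,"wz":0,"claw":0.005},{"dx":0,"dy":0,"dz":0.0,"wx":0,"wy":0,"wz":0,"claw":0.005}]'

```text
t: 9.25
eef_pos: [0.6818, -0.0944, 0.0168]
tool_rot: [0.0, 0.818, 0.575, 0.0]
contact_force: [-0.4, 0.8, -0.3]
gripper_width: 0.155
grasp_force: 22.8
```

Call:
drive_tool --increments '[{"dx":0,"dy":0,"dz":0.0003,"wx":0,"wy":0,"wz":0,"claw":0.018},{"dx":0,"dy":0,"dz":0,"wx":0,"wy":0,"wz":0,"claw":0.024},{"dx":0,"dy":0,"dz":0,"wx":0,"wy":0,"wz":0,"claw":0.03},{"dx":0,"dy":0,"dz":0,"wx":0,"wy":0,"wz":0,"claw":0.03},{"dx":0,"dy":0,"dz":-0.02,"wx":0,"wy":0,"wz":0,"claw":0.03},{"dx":0,"dy":0,"dz":-0.04,"wx":0,"wy":0,"wz":0,"claw":0.03},{"dx":0,"dy":0,"dz":-0.04,"wx":0,"wy":0,"wz":0,"claw":0.03}]'

```text
t: 10.12
eef_pos: [0.682, -0.0943, 0.1188]
tool_rot: [0.0, 0.818, 0.575, 0.0]
contact_force: [0.6, -0.6, -0.2]
gripper_width: 0.352
grasp_force: 0.0
```

Run:
```python
from h import *
p,d,W=cam("wrist")
print("block");comps(W,.62,-.0715,.12,.12,.012,.03)
print("stick");comps(W,.68,-.094,.06,.08,.031,.045)
plan([.4288,-.247,.06],86.9)
```

```text
block
px [124, 192, 184, 80, 13660] c [610.1 -67. ] sz [ 60.9 136. ] ang 159.7 z 0.0224
px [327, 195, 13, 76, 908] c [692.6 -97.1] sz [59.4  9.3] ang 70.7 z 0.0222
px [383, 281, 34, 22, 331] c [ 727.2 -159.6] sz [25.6  3.4] ang 4.1 z 0.0243
stick
px [308, 181, 20, 118, 2246] c [680.6 -95.1] sz [90.5 13.9] ang 69.8 z 0.0362
px [387, 291, 39, 33, 781] c [ 727.3 -166.8] sz [25.5 14.3] ang 0.9 z 0.0385
t 10.18 pos [ 0.6855 -0.0944  0.1254] d mm [-230.5 -190.6   62.9] world [-256.7 -152.6  -65.4] w deg [  0.56  -0.08 -16.66] zdir [ 0. -0. -1.] ydir [ 0.999 -0.054  0.   ]
```

Call:
drive_tool --increments '[{"dx":-0.023,"dy":-0.0186,"dz":0,"wx":0,"wy":0,"wz":0,"claw":0.03},{"dx":-0.023,"dy":-0.0186,"dz":0,"wx":0,"wy":0,"wz":0,"claw":0.03},{"dx":-0.023,"dy":-0.0186,"dz":0,"wx":0,"wy":0,"wz":0,"claw":0.03},{"dx":-0.023,"dy":-0.0186,"dz":0,"wx":0,"wy":0,"wz":0,"claw":0.03},{"dx":-0.023,"dy":-0.0186,"dz":0,"wx":0,"wy":0,"wz":0,"claw":0.03},{"dx":-0.023,"dy":-0.0186,"dz":0,"wx":0,"wy":0,"wz":0,"claw":0.03},{"dx":-0.023,"dy":-0.0186,"dz":0,"wx":0,"wy":0,"wz":0,"claw":0.03},{"dx":-0.023,"dy":-0.0186,"dz":0,"wx":0,"wy":0,"wz":0,"claw":0.03},{"dx":-0.023,"dy":-0.0186,"dz":0,"wx":0,"wy":0,"wz":0,"claw":0.03},{"dx":-0.023,"dy":-0.0186,"dz":0,"wx":0,"wy":0,"wz":0,"claw":0.03},{"dx":0,"dy":0,"dz":0.02,"wx":0,"wy":0,"wz":-8.4,"claw":0.03},{"dx":0,"dy":0,"dz":0.02,"wx":0,"wy":0,"wz":-8.3,"claw":0.03},{"dx":0,"dy":0,"dz":0,"wx":0,"wy":0,"wz":0,"claw":0.03}]'

```text
t: 11.8
eef_pos: [0.4284, -0.2479, 0.0763]
tool_rot: [-0.001, 0.726, 0.688, -0.0]
contact_force: [0.4, 0.0, 0.1]
gripper_width: 0.345
grasp_force: 0.0
```

Run:
```python
from h import *
p,d,W=cam("wrist")
comps(W,.4288,-.247)
plan([.4295,-.247,-.0053],86.9)
```

```text
px [310, 184, 22, 127, 2634] c [ 429.7 -247.1] sz [90. 14.] ang 87.6 z 0.0142
t 11.85 pos [ 0.4291 -0.2481  0.077 ] d mm [ 1.1  0.3 82.3] world [  0.4   1.1 -82.3] w deg [ 0.01 -0.   -0.11] zdir [ 0. -0. -1.] ydir [ 0.999 -0.054  0.   ]
```

Call:
drive_tool --increments '[{"dx":0.0011,"dy":0.0005,"dz":0.03,"wx":0,"wy":0,"wz":-0.5,"claw":0.03},{"dx":0,"dy":0,"dz":0.03,"wx":0,"wy":0,"wz":0,"claw":0.03},{"dx":0,"dy":0,"dz":0.014,"wx":0,"wy":0,"wz":0,"claw":0.03},{"dx":0,"dy":0,"dz":0.008,"wx":0,"wy":0,"wz":0,"claw":0.03},{"dx":0,"dy":0,"dz":0,"wx":0,"wy":0,"wz":0,"claw":0.03},{"dx":0,"dy":0,"dz":0,"wx":0,"wy":0,"wz":0,"claw":0.005},{"dx":0,"dy":0,"dz":0,"wx":0,"wy":0,"wz":0,"claw":0.005},{"dx":0,"dy":0,"dz":0,"wx":0,"wy":0,"wz":0,"claw":0.005},{"dx":0,"dy":0,"dz":0,"wx":0,"wy":0,"wz":0,"claw":0.005}]'

```text
t: 12.98
eef_pos: [0.4302, -0.2473, -0.0048]
tool_rot: [0.001, 0.723, 0.691, 0.0]
contact_force: [-0.2, 0.7, 6.4]
gripper_width: 0.153
grasp_force: 22.6
```

Run:
```python
from h import *
plan([.5599,-.0490,.08],69.7)
```

```text
t 12.97 pos [ 0.4302 -0.2473 -0.0048] d mm [203.9 120.9 -84.8] world [129.7 198.3  84.8] w deg [ 0.09  0.03 17.75] zdir [ 0. -0. -1.] ydir [ 0.938 -0.347  0.   ]
```

Call:
drive_tool --increments '[{"dx":0,"dy":0,"dz":-0.01,"wx":0,"wy":0,"wz":0,"claw":0.005},{"dx":0,"dy":0,"dz":-0.025,"wx":0,"wy":0,"wz":0,"claw":0.005},{"dx":0,"dy":0,"dz":-0.03,"wx":0,"wy":0,"wz":0,"claw":0.005},{"dx":0,"dy":0,"dz":-0.02,"wx":0,"wy":0,"wz":0,"claw":0.005},{"dx":0.0227,"dy":0.0134,"dz":0,"wx":0,"wy":0,"wz":0,"claw":0.005},{"dx":0.0227,"dy":0.0134,"dz":0,"wx":0,"wy":0,"wz":0,"claw":0.005},{"dx":0.0227,"dy":0.0134,"dz":0,"wx":0,"wy":0,"wz":0,"claw":0.005},{"dx":0.0227,"dy":0.0134,"dz":0,"wx":0,"wy":0,"wz":0,"claw":0.005},{"dx":0.0227,"dy":0.0134,"dz":0,"wx":0,"wy":0,"wz":0,"claw":0.005},{"dx":0.0227,"dy":0.0134,"dz":0,"wx":0,"wy":0,"wz":0,"claw":0.005},{"dx":0.0227,"dy":0.0134,"dz":0,"wx":0,"wy":0,"wz":0,"claw":0.005},{"dx":0.0227,"dy":0.0134,"dz":0,"wx":0,"wy":0,"wz":0,"claw":0.005},{"dx":0.0227,"dy":0.0134,"dz":0,"wx":0,"wy":0,"wz":0,"claw":0.005},{"dx":0,"dy":0,"dz":0,"wx":0,"wy":0,"wz":8.9,"claw":0.005},{"dx":0,"dy":0,"dz":0,"wx":0,"wy":0,"wz":8.9,"claw":0.005},{"dx":0,"dy":0,"dz":0,"wx":0,"wy":0,"wz":0,"claw":0.005}]'

```text
t: 14.98
eef_pos: [0.559, -0.0482, 0.0798]
tool_rot: [0.0, 0.82, 0.572, -0.0]
contact_force: [-0.1, -0.1, 0.0]
gripper_width: 0.156
grasp_force: 21.8
```

Run:
```python
from h import *
plan([.5599,-.0490,.0180],69.7)
p,d,W=cam("wrist");o=get_obs()
# held stick: free end toward camera
T=(W-o["eef_pos"])@rot(o["tool_rot"]).as_matrix()*1000
M=(T[...,0]>14)&(T[...,0]<70)&(np.abs(T[...,1])<14)&(np.abs(T[...,2]+10)<20)
print("held:",cv2.minAreaRect(T[M][:,:2].astype(np.float32)),np.median(T[M],0),T[M].max(0))
```

```text
t 14.97 pos [ 0.559  -0.0482  0.0798] d mm [-0.4  1.2 61.8] world [  0.9  -0.8 -61.8] w deg [0.01 0.01 0.05] zdir [ 0. -0. -1.] ydir [ 0.938 -0.347  0.   ]
held: ((29.453031539916992, -1.295431137084961), (30.8736515045166, 13.950202941894531), 0.36215054988861084) [ 31.77753526  -1.39804807 -18.90319418] [44.91697744  5.72684681 -5.34579569]
```

Call:
drive_tool --increments '[{"dx":-0.0004,"dy":0.001,"dz":0.025,"wx":0,"wy":0,"wz":0,"claw":0.005},{"dx":0,"dy":0,"dz":0.02,"wx":0,"wy":0,"wz":0,"claw":0.005},{"dx":0,"dy":0,"dz":0.011,"wx":0,"wy":0,"wz":0,"claw":0.005},{"dx":0,"dy":0,"dz":0.003,"wx":0,"wy":0,"wz":0,"claw":0.005},{"dx":0,"dy":0,"dz":0.0025,"wx":0,"wy":0,"wz":0,"claw":0.005},{"dx":0,"dy":0,"dz":0.0008,"wx":0,"wy":0,"wz":0,"claw":0.005},{"dx":0,"dy":0,"dz":0,"wx":0,"wy":0,"wz":0,"claw":0.005}]'

```text
t: 15.9
eef_pos: [0.5601, -0.049, 0.0174]
tool_rot: [0.0, 0.821, 0.571, 0.0]
contact_force: [-0.1, 0.1, 0.1]
gripper_width: 0.151
grasp_force: 21.8
```

Call:
drive_tool --increments '[{"dx":0,"dy":0,"dz":0.0004,"wx":0,"wy":0,"wz":0,"claw":0.005},{"dx":0,"dy":0,"dz":0,"wx":0,"wy":0,"wz":0,"claw":0.018},{"dx":0,"dy":0,"dz":0,"wx":0,"wy":0,"wz":0,"claw":0.024},{"dx":0,"dy":0,"dz":0,"wx":0,"wy":0,"wz":0,"claw":0.03},{"dx":0,"dy":0,"dz":0,"wx":0,"wy":0,"wz":0,"claw":0.03},{"dx":0,"dy":0,"dz":-0.02,"wx":0,"wy":0,"wz":0,"claw":0.03},{"dx":0,"dy":0,"dz":-0.04,"wx":0,"wy":0,"wz":0,"claw":0.085},{"dx":0,"dy":0,"dz":-0.05,"wx":0,"wy":0,"wz":0,"claw":0.085},{"dx":0,"dy":0,"dz":-0.05,"wx":0,"wy":0,"wz":0,"claw":0.085},{"dx":0,"dy":0,"dz":-0.02,"wx":0,"wy":0,"wz":0,"claw":0.085},{"dx":0,"dy":0,"dz":0,"wx":0,"wy":0,"wz":0,"claw":0.085}]'

```text
t: 17.27
eef_pos: [0.5609, -0.049, 0.1983]
tool_rot: [0.001, 0.821, 0.571, 0.001]
contact_force: [-1.8, 0.6, 0.1]
gripper_width: 0.995
grasp_force: 0.0
```

Run:
```python
from h import *
for n in ("wrist","top"):
    p,d,W=cam(n); print(n)
    if n=="wrist": save("w6",p)
    comps(W,.62,-.0715,.12,.12,.0305,.045)
    M=(np.abs(W[...,0]-.62)<.1)&(np.abs(W[...,1]+.0715)<.08)&(W[...,2]>.012)&(W[...,2]<.029)
    k,l,s,_=cv2.connectedComponentsWithStats(cv2.dilate(M.astype(np.uint8),np.ones((25,25))));
    P=W[M];a=np.radians(-20.3);dd=np.array([np.cos(a),np.sin(a)]);e=np.array([-dd[1],dd[0]])
    X=(P[:,:2]-[.621,-.0715])
    print("long",np.percentile(X@dd,[.3,99.7]).round(4),"wid",np.percentile(X@e,[.5,99.5]).round(4))
# target: grasp point above/at block centre; tool z=-n
n=np.array([-.561,-.119,.819]); C=np.array([.560,.2396,.0983])
plan(C+n*.12,12,35)
```

```text
wrist
px [309, 166, 15, 93, 1359] c [558.9 -48.8] sz [89.6 13.8] ang 70.0 z 0.0362
px [439, 167, 27, 93, 1540] c [680.3 -95. ] sz [90.1 15.1] ang 70.0 z 0.0361
px [499, 253, 37, 39, 957] c [ 727.1 -175.3] sz [25.7 32.3] ang 90.1 z 0.0411
long [-0.0788  0.0799] wid [-0.0299  0.0349]
top
long [-0.0804 -0.0738] wid [0.025  0.0419]
t 17.38 pos [ 0.5592 -0.049   0.1957] d mm [ 234.1 -157.8   -0.8] world [-66.5 274.4   0.9] w deg [-17.63  32.02  55.78] zdir [ 0.561  0.119 -0.819] ydir [ 0.208 -0.978  0.   ]
```

View pics/w6.png

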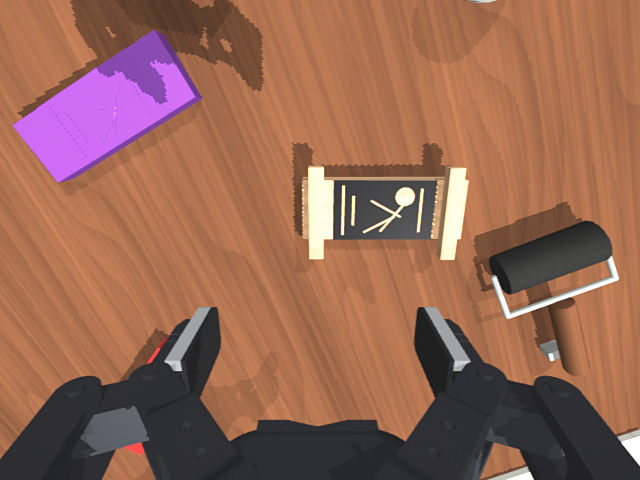

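Both sticks sit at (316,212) and (453,212) on the bare margins, square across the block and off the ink. Next, the hover pose normal to the upper block.

Call:
drive_tool --increments '[{"dx":0.0234,"dy":-0.0158,"dz":0,"wx":0,"wy":0,"wz":0,"claw":0.085},{"dx":0.0234,"dy":-0.0158,"dz":0,"wx":0,"wy":0,"wz":0,"claw":0.085},{"dx":0.0234,"dy":-0.0158,"dz":0,"wx":0,"wy":0,"wz":0,"claw":0.085},{"dx":0.0234,"dy":-0.0158,"dz":0,"wx":0,"wy":0,"wz":0,"claw":0.085},{"dx":0.0234,"dy":-0.0158,"dz":0,"wx":0,"wy":0,"wz":0,"claw":0.085},{"dx":0.0234,"dy":-0.0158,"dz":0,"wx":0,"wy":0,"wz":0,"claw":0.085},{"dx":0.0234,"dy":-0.0158,"dz":0,"wx":0,"wy":0,"wz":0,"claw":0.085},{"dx":0.0234,"dy":-0.0158,"dz":0,"wx":0,"wy":0,"wz":0,"claw":0.085},{"dx":0.0234,"dy":-0.0158,"dz":0,"wx":0,"wy":0,"wz":0,"claw":0.085},{"dx":0.0234,"dy":-0.0158,"dz":0,"wx":0,"wy":0,"wz":0,"claw":0.085},{"dx":0,"dy":0,"dz":0,"wx":0,"wy":0,"wz":9.6,"claw":0.085},{"dx":0,"dy":0,"dz":0,"wx":0,"wy":0,"wz":9.6,"claw":0.085},{"dx":0,"dy":0,"dz":0,"wx":0,"wy":0,"wz":9.6,"claw":0.085},{"dx":0,"dy":0,"dz":0,"wx":0,"wy":0,"wz":9.6,"claw":0.085},{"dx":0,"dy":0,"dz":0,"wx":0,"wy":0,"wz":9.6,"claw":0.085},{"dx":0,"dy":0,"dz":0,"wx":0,"wy":0,"wz":9.6,"claw":0.085},{"dx":0,"dy":0,"dz":0,"wx":0,"wy":8.7,"wz":0,"claw":0.085},{"dx":0,"dy":0,"dz":0,"wx":0,"wy":8.8,"wz":0,"claw":0.085},{"dx":0,"dy":0,"dz":0,"wx":0,"wy":8.7,"wz":0,"claw":0.085},{"dx":0,"dy":0,"dz":0,"wx":0,"wy":8.8,"wz":0,"claw":0.085}]'

```text
t: 19.88
eef_pos: [0.4953, 0.2186, 0.1953]
tool_rot: [-0.018, 0.959, 0.099, 0.265]
contact_force: [1.5, -0.8, 0.2]
gripper_width: 0.995
grasp_force: 0.0
```

Run:
```python
from h import *
n=np.array([-.561,-.119,.819]); C=np.array([.560,.2396,.0983])
plan(C+n*.12,12,35); print(get_obs()["q"].round(2))
p,d,W=cam("wrist");save("w7",p);o=get_obs()
T=(W-o["eef_pos"])@rot(o["tool_rot"]).as_matrix()*1000
# fingertips (tool frame) at pixel band
for u in (190,205,212,425,435,450): print(u,[T[v,u].round(1).tolist() for v in (312,322,335,350)])
# block face plane in tool frame
M=(np.abs(W-C).max(-1)<.1)&(np.abs((W-C)@n)<.012)
P=T[M];A=np.c_[P[:,:2],np.ones(len(P))]
for _ in range(3):
    s=np.linalg.lstsq(A,P[:,2],rcond=None)[0];k=np.abs(P[:,2]-A@s)<3;P=P[k];A=A[k]
print("plane",s.round(4),"rect",cv2.minAreaRect(P[:,:2].astype(np.float32)),len(P))
```

```text
t 19.88 pos [0.4953 0.2186 0.1953] d mm [-0.3 -7.1 -1.8] world [-2.6  6.7  1.3] w deg [1.11 4.16 0.13] zdir [ 0.561  0.119 -0.819] ydir [ 0.208 -0.978  0.   ]
[-0.64  0.08 -0.06  2.3   0.76  0.39 -2.72]
190 [[-104.4, -132.1, 159.4], [11.0, -48.7, -39.4], [11.4, -45.5, -48.3], [12.2, -42.0, -58.1]]
205 [[12.4, -44.2, -34.4], [12.1, -42.2, -41.1], [7.5, -42.2, -42.8], [3.0, -41.8, -45.9]]
212 [[11.4, -42.0, -32.7], [7.9, -41.9, -34.6], [3.2, -41.8, -36.5], [-2.9, -42.0, -38.0]]
425 [[10.9, 44.1, -32.4], [9.5, 42.7, -37.5], [3.7, 43.2, -37.8], [-2.7, 43.6, -38.6]]
435 [[11.5, 47.8, -33.4], [11.3, 45.6, -40.2], [11.0, 43.0, -48.3], [5.8, 43.0, -50.0]]
450 [[-108.5, 140.5, 164.7], [7.7, 53.8, -34.7], [12.0, 47.8, -49.7], [11.6, 45.0, -57.6]]
plane [-7.110000e-02  1.070000e-02  1.179074e+02] rect ((-25.472518920898438, 0.23102569580078125), (95.01629638671875, 241.55538940429688), 77.29981231689453) 13933
```

View pics/w7.png

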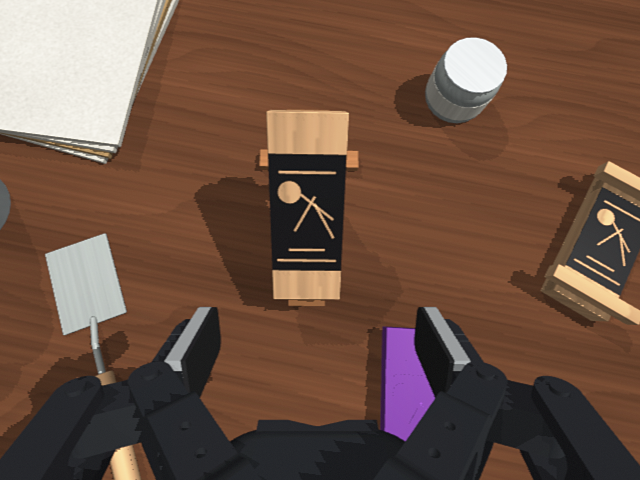

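The upper block is seen square-on at (308,205), with the fingers straddling its line at (190,340) and (440,340). The wrist is near its limits at a 35° tilt (q6 0.39, q7 -2.72). I will grip at 20° instead and tip the rest of the way at the placing.

```bash
cat >> h.py <<'E'
nb=np.array([-.561,-.119,.819]); Cc=np.array([.560,.2396,.0985])-.011*nb
def zt(yaw,t): y,t=np.radians([yaw,t]); return np.array([np.sin(t)*np.cos(y),np.sin(t)*np.sin(y),-np.cos(t)])
E
python3 - <<'E'
from h import *
plan(Cc+zt(12,20)*(.027-.09),12,20)
E
```

```text
t 19.93 pos [0.494  0.2199 0.1946] d mm [22.3 -6.8 66.7] world [ 51.1  16.6 -45.9] w deg [  1.15 -10.92   0.18] zdir [ 0.335  0.071 -0.94 ] ydir [ 0.208 -0.978  0.   ]
```

Call:
drive_tool --increments '[{"dx":0.0056,"dy":-0.0017,"dz":0.0167,"wx":0,"wy":0,"wz":0,"claw":0.085},{"dx":0.0056,"dy":-0.0017,"dz":0.0167,"wx":0,"wy":0,"wz":0,"claw":0.085},{"dx":0.0056,"dy":-0.0017,"dz":0.0167,"wx":0,"wy":0,"wz":0,"claw":0.085},{"dx":0.0056,"dy":-0.0017,"dz":0.0167,"wx":0,"wy":0,"wz":0,"claw":0.085},{"dx":0,"dy":0,"dz":0,"wx":0.5,"wy":-4,"wz":0,"claw":0.085},{"dx":0,"dy":0,"dz":0,"wx":0.4,"wy":-4,"wz":0.1,"claw":0.085},{"dx":0,"dy":0,"dz":0,"wx":0.2,"wy":-2.9,"wz":0.1,"claw":0.085},{"dx":0,"dy":0,"dz":0,"wx":0,"wy":0,"wz":0,"claw":0.085}]'

```text
t: 20.92
eef_pos: [0.5497, 0.2365, 0.151]
tool_rot: [-0.019, 0.98, 0.1, 0.173]
contact_force: [-0.0, 0.5, 0.9]
gripper_width: 0.995
grasp_force: 0.0
```

```bash
cat >> h.py <<'E'
def block(name="wrist",n=nb,C=None,save_as=None):
    """upper block face seen by wrist cam, in tool frame: plane + rect"""
    o=get_obs();p,d,W=cam(name);Rm=rot(o["tool_rot"]).as_matrix()
    if save_as: save(save_as,p)
    n=np.asarray(n);M=(np.abs((W-C)@n)<.006)&(np.linalg.norm(W-C,axis=-1)<.1)
    k,l,s,_=cv2.connectedComponentsWithStats(M.astype(np.uint8));P=W[l==1+np.argmax(s[1:,4])]
    A=np.c_[P[:,:2],np.ones(len(P))]
    for _ in range(4):
        f=np.linalg.lstsq(A,P[:,2],rcond=None)[0];r=np.abs(P[:,2]-A@f)<.0025;P=P[r];A=A[r]
    m=np.array([-f[0],-f[1],1]);m/=np.linalg.norm(m)
    y=Rm[:,1]; x=np.cross(y,m); x/=np.linalg.norm(x); y=np.cross(m,x)
    q=np.c_[(P-C)@x,(P-C)@y].astype(np.float32)*1000
    c,sz,a=cv2.minAreaRect(q); ctr=P.mean(0)+((c[0]/1000-((P.mean(0)-C)@x))*x+(c[1]/1000-((P.mean(0)-C)@y))*y)
    print("n",m.round(3),"tilt",np.degrees(np.arccos(m[2])).round(2),"rect sz",np.round(sz,1),"ang",round(a,2),"centre",ctr.round(4),"in tool mm",((ctr-o["eef_pos"])@Rm*1000).round(1),"n in tool",(m@Rm).round(3),len(P))
    return ctr,m
E
python3 - <<'E'
from h import *
plan(Cc+zt(12,20)*.027,12,20);print(get_obs()["q"].round(2))
block(C=Cc+.011*nb)
E
```

```text
t 20.93 pos [0.5497 0.2365 0.151 ] d mm [-5.1 -0.8 90.6] world [ 25.5   6.3 -86.9] w deg [-0.03 -0.02 -0.35] zdir [ 0.335  0.071 -0.94 ] ydir [ 0.208 -0.978  0.   ]
[-0.39  0.29 -0.22  2.07  0.42  0.49 -2.3 ]
n [-0.562 -0.11   0.82 ] tilt 34.94 rect sz [ 60.2 161.3] ang 89.6 centre [0.5601 0.2397 0.0991] in tool mm [-7.6 -0.9 52.4] n in tool [-0.258 -0.009 -0.966] 19100
```

Call:
drive_tool --increments '[{"dx":-0.0051,"dy":-0.0008,"dz":0,"wx":0,"wy":0,"wz":-0.4,"claw":0.085},{"dx":0,"dy":0,"dz":0.02,"wx":0,"wy":0,"wz":0,"claw":0.085},{"dx":0,"dy":0,"dz":0.02,"wx":0,"wy":0,"wz":0,"claw":0.085},{"dx":0,"dy":0,"dz":0.02,"wx":0,"wy":0,"wz":0,"claw":0.085},{"dx":0,"dy":0,"dz":0.02,"wx":0,"wy":0,"wz":0,"claw":0.085},{"dx":0,"dy":0,"dz":0.01,"wx":0,"wy":0,"wz":0,"claw":0.085},{"dx":0,"dy":0,"dz":0,"wx":0,"wy":0,"wz":0,"claw":0.085}]'

```text
t: 21.85
eef_pos: [0.5738, 0.243, 0.0643]
tool_rot: [-0.017, 0.979, 0.105, 0.173]
contact_force: [-0.1, -0.8, 0.8]
gripper_width: 0.991
grasp_force: 0.0
```

Run:
```python
from h import *
plan(Cc+zt(12,20)*.027,12,20)
o=get_obs();p,d,W=cam("wrist");save("w8",p)
T=(W-o["eef_pos"])@rot(o["tool_rot"]).as_matrix()*1000
for u in (200,207,212,430,436): print(u,[T[v,u].round(1).tolist() for v in (300,306,312,318,330)])
```

```text
t 21.85 pos [0.5738 0.243  0.0643] d mm [1.2 0.4 0.6] world [ 1.4 -0.2 -0.1] w deg [ 0.05 -0.01  0.21] zdir [ 0.335  0.071 -0.94 ] ydir [ 0.208 -0.978  0.   ]
200 [[-33.9, -81.6, 55.7], [-37.8, -81.6, 54.5], [10.7, -47.9, -33.9], [10.9, -46.4, -38.6], [10.3, -44.2, -45.7]]
207 [[-33.7, -76.6, 55.3], [-38.3, -77.1, 55.2], [10.3, -45.4, -33.3], [10.1, -44.1, -37.5], [7.5, -43.1, -41.7]]
212 [[-33.7, -73.2, 55.4], [-38.2, -73.6, 55.1], [10.1, -43.5, -32.9], [7.8, -43.5, -33.6], [3.0, -43.6, -35.0]]
430 [[-34.5, 76.8, 56.7], [-38.1, 76.6, 54.9], [10.3, 44.2, -33.2], [9.9, 43.0, -37.1], [7.9, 41.6, -42.3]]
436 [[-34.0, 80.6, 55.9], [-37.7, 80.5, 54.2], [10.4, 46.5, -33.4], [9.9, 45.4, -37.0], [10.0, 42.7, -45.4]]
```

Call:
drive_tool --increments '[{"dx":0.001,"dy":0.0003,"dz":0.004,"wx":0,"wy":0,"wz":0,"claw":0.07},{"dx":0,"dy":0,"dz":0,"wx":0,"wy":0,"wz":0,"claw":0.066},{"dx":0,"dy":0,"dz":0,"wx":0,"wy":0,"wz":0,"claw":0.062},{"dx":0,"dy":0,"dz":0,"wx":0,"wy":0,"wz":0,"claw":0.058},{"dx":0,"dy":0,"dz":0,"wx":0,"wy":0,"wz":0,"claw":0.056},{"dx":0,"dy":0,"dz":0,"wx":0,"wy":0,"wz":0,"claw":0.055},{"dx":0,"dy":0,"dz":0,"wx":0,"wy":0,"wz":0,"claw":0.055}]' --newtons 20

```text
t: 22.78
eef_pos: [0.5771, 0.243, 0.0627]
tool_rot: [-0.018, 0.979, 0.104, 0.174]
contact_force: [-2.2, -1.9, 6.1]
gripper_width: 0.698
grasp_force: 21.8
```

Run:
```python
from h import *
print(get_obs()["torque"].round(2))
block(C=Cc+.011*nb)
```

```text
[-0.3   0.44 -0.18]
n [-0.56  -0.109  0.821] tilt 34.81 rect sz [140.6  86.7] ang 4.55 centre [0.5699 0.2427 0.1064] in tool mm [  8.5  -1.1 -43.4] n in tool [-0.253 -0.009 -0.967] 47094
```

Call:
drive_tool --increments '[{"dx":-0.001,"dy":0,"dz":-0.004,"wx":0,"wy":0,"wz":0,"claw":0.055},{"dx":-0.002,"dy":0,"dz":-0.008,"wx":0,"wy":0,"wz":0,"claw":0.055},{"dx":-0.0035,"dy":0,"dz":-0.0135,"wx":0,"wy":0,"wz":0,"claw":0.055},{"dx":-0.005,"dy":0,"dz":-0.0195,"wx":0,"wy":0,"wz":0,"claw":0.055},{"dx":-0.005,"dy":0,"dz":-0.0195,"wx":0,"wy":0,"wz":0,"claw":0.055},{"dx":-0.0035,"dy":0,"dz":-0.0135,"wx":0,"wy":0,"wz":0,"claw":0.055},{"dx":0,"dy":0,"dz":0,"wx":0,"wy":0,"wz":0,"claw":0.055}]'

```text
t: 23.7
eef_pos: [0.5319, 0.2338, 0.1295]
tool_rot: [-0.018, 0.979, 0.104, 0.174]
contact_force: [-0.7, 0.8, -1.7]
gripper_width: 0.697
grasp_force: 22.3
```

```bash
cat >> h.py <<'E'
def held(save_as=None):
    """upper block in tool frame from wrist cam: far-half pixels of the face (x beyond the fingers) -> plane, side edges, end edge"""
    o=get_obs();p,d,W=cam("wrist");Rm=rot(o["tool_rot"]).as_matrix()
    if save_as: save(save_as,p)
    T=(W-o["eef_pos"])@Rm*1000
    M=(T[...,0]>14)&(T[...,0]<110)&(np.abs(T[...,1])<40)&(T[...,2]>-90)&(T[...,2]<40)&(T[...,2]-T[...,0]*-.27>-70)
    M&=~((p.max(2)<70)&(np.abs(T[...,1])>31))
    k,l,s,_=cv2.connectedComponentsWithStats(M.astype(np.uint8));P=T[l==1+np.argmax(s[1:,4])]
    A=np.c_[P[:,:2],np.ones(len(P))];r=np.ones(len(P),bool)
    for tol in (20,8,4,2.5,2):
        f=np.linalg.lstsq(A[r],P[r,2],rcond=None)[0];r=np.abs(P[:,2]-A@f)<tol
    P=P[r];m=np.array([f[0],f[1],-1]);m/=np.linalg.norm(m)   # up normal in tool
    x=np.cross([0,1,0],m);x/=np.linalg.norm(x);y=np.cross(m,x)
    x=-x if x[0]<0 else x
    X=P@x;Y=P@y;L=[];
    for b in range(20,75,5):
        w=Y[(X>b)&(X<b+5)]
        if len(w)>30: L.append([b+2.5,np.percentile(w,1),np.percentile(w,99)])
    L=np.array(L);g=np.polyfit(L[:,0],(L[:,1]+L[:,2])/2,1)
    print("n tool",m.round(3),"pitch",np.degrees(np.arctan2(m[0],-m[2])).round(2),"roll",np.degrees(np.arcsin(m[1])).round(2),"x-end",np.percentile(X,99.5).round(1),"face h at x0",(P@m).mean().round(2),"axis y=%.2f + %.4f x"%(g[1],g[0]),"width",(L[:,2]-L[:,1]).mean().round(1),"world n",(Rm@m).round(3),len(P))
E
python3 - <<'E'
from h import *
held("w9");print(get_obs()["eef_pos"].round(4),get_obs()["contact_force"].round(1))
E
```

```text
n tool [-0.247 -0.009 -0.969] pitch -14.32 roll -0.51 x-end 86.9 face h at x0 40.23 axis y=-0.95 + 0.0107 x width 58.5 world n [-0.556 -0.11   0.824] 32047
[0.5321 0.2337 0.1289] [-0.7 -0.2 -1. ]
```

View pics/w9.png

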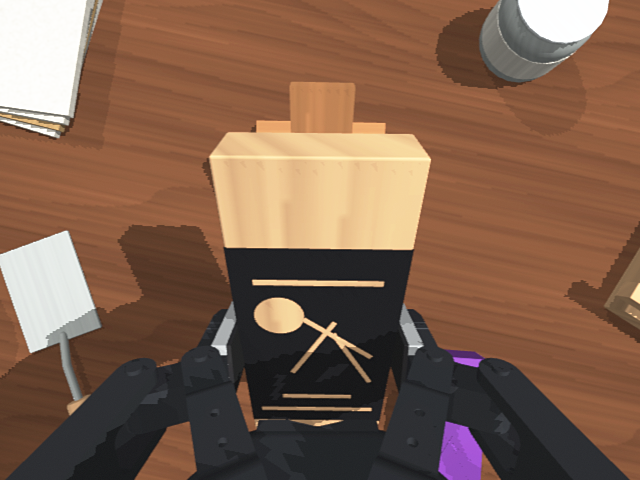

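The block is held centred between the pads (top margin at (320,205), pads at (230,335) and (410,335)) and lifted clear of the rest. I'll raise it, level it and turn it.

Call:
drive_tool --increments '[{"dx":0.0058,"dy":0,"dz":-0.016,"wx":0,"wy":0,"wz":0,"claw":0.055},{"dx":0.0058,"dy":0,"dz":-0.016,"wx":0,"wy":0,"wz":0,"claw":0.055},{"dx":0.0058,"dy":0,"dz":-0.016,"wx":0,"wy":0,"wz":0,"claw":0.055},{"dx":0,"dy":0,"dz":0,"wx":0,"wy":-3.6,"wz":0,"claw":0.055},{"dx":0,"dy":0,"dz":0,"wx":0,"wy":-5,"wz":0,"claw":0.055},{"dx":0,"dy":0,"dz":0,"wx":0,"wy":-6,"wz":0,"claw":0.055},{"dx":0,"dy":0,"dz":0,"wx":0,"wy":-6,"wz":0,"claw":0.055},{"dx":0,"dy":0,"dz":0,"wx":0,"wy":-6,"wz":0,"claw":0.055},{"dx":0,"dy":0,"dz":0,"wx":0,"wy":-5,"wz":0,"claw":0.055},{"dx":0,"dy":0,"dz":0,"wx":0,"wy":-3,"wz":0,"claw":0.055},{"dx":0,"dy":0,"dz":0,"wx":1.6,"wy":0,"wz":6.25,"claw":0.055},{"dx":0,"dy":0,"dz":0,"wx":1.64,"wy":0,"wz":6.25,"claw":0.055},{"dx":0,"dy":0,"dz":0,"wx":1.64,"wy":0,"wz":6.25,"claw":0.055},{"dx":0,"dy":0,"dz":0,"wx":1.63,"wy":0,"wz":6.25,"claw":0.055},{"dx":0,"dy":0,"dz":0,"wx":1.63,"wy":0,"wz":6.25,"claw":0.055},{"dx":0,"dy":0,"dz":0,"wx":0,"wy":0,"wz":0,"claw":0.055}]'

```text
t: 25.75
eef_pos: [0.5324, 0.2331, 0.18]
tool_rot: [-0.022, 0.977, -0.173, -0.124]
contact_force: [-0.1, -0.6, -2.0]
gripper_width: 0.698
grasp_force: 22.4
```

```bash
cat >> h.py <<'E'
def place(h,yaw=-20.3,t=-14.6,tgt=(.6207,-.0715),X=6.9,Y=-0.4,Z=18.2):
    T=(Rn.from_euler("z",yaw,degrees=True)*Rn.from_euler("x",180,degrees=True)*Rn.from_euler("y",t,degrees=True))
    Rw=Rn.from_euler("z",yaw,degrees=True).apply
    U=Rw([X,-Y,Z])/1000     # block frame: x along, y = -tool y, z up
    plan(np.array([*tgt,.036+h])-U,yaw,t)
E
python3 - <<'E'
from h import *
held();place(.07)
print(get_obs()["q"].round(2))
E
```

```text
n tool [-0.247 -0.009 -0.969] pitch -14.33 roll -0.52 x-end 86.3 face h at x0 39.66 axis y=0.14 + 0.0037 x width 58.6 world n [0.005 0.008 1.   ] 31907
t 25.8 pos [0.5323 0.2336 0.18  ] d mm [197.9 256.8  44.1] world [  81.8 -303.   -92.2] w deg [ 0.03 -0.17  0.27] zdir [-0.236  0.087 -0.968] ydir [-0.347 -0.938  0.   ]
[-0.26  0.49 -0.21  1.67 -0.09  1.17 -2.34]
```

Call:
drive_tool --increments '[{"dx":0.0165,"dy":0.0214,"dz":0.0037,"wx":0,"wy":0,"wz":0,"claw":0.055},{"dx":0.0165,"dy":0.0214,"dz":0.0037,"wx":0,"wy":0,"wz":0,"claw":0.055},{"dx":0.0165,"dy":0.0214,"dz":0.0037,"wx":0,"wy":0,"wz":0,"claw":0.055},{"dx":0.0165,"dy":0.0214,"dz":0.0037,"wx":0,"wy":0,"wz":0,"claw":0.055},{"dx":0.0165,"dy":0.0214,"dz":0.0037,"wx":0,"wy":0,"wz":0,"claw":0.055},{"dx":0.0165,"dy":0.0214,"dz":0.0037,"wx":0,"wy":0,"wz":0,"claw":0.055},{"dx":0.0165,"dy":0.0214,"dz":0.0037,"wx":0,"wy":0,"wz":0,"claw":0.055},{"dx":0.0165,"dy":0.0214,"dz":0.0037,"wx":0,"wy":0,"wz":0,"claw":0.055},{"dx":0.0165,"dy":0.0214,"dz":0.0037,"wx":0,"wy":0,"wz":0,"claw":0.055},{"dx":0.0165,"dy":0.0214,"dz":0.0037,"wx":0,"wy":0,"wz":0,"claw":0.055},{"dx":0.0165,"dy":0.0214,"dz":0.0037,"wx":0,"wy":0,"wz":0,"claw":0.055},{"dx":0.0165,"dy":0.0214,"dz":0.0037,"wx":0,"wy":0,"wz":0,"claw":0.055},{"dx":0,"dy":0,"dz":0,"wx":0,"wy":0,"wz":0,"claw":0.055},{"dx":0,"dy":0,"dz":0,"wx":0,"wy":0,"wz":0,"claw":0.055}]'

```text
t: 27.55
eef_pos: [0.6132, -0.069, 0.087]
tool_rot: [-0.023, 0.977, -0.173, -0.124]
contact_force: [0.1, 0.3, -1.0]
gripper_width: 0.702
grasp_force: 22.4
```

```bash
cat >> h.py <<'E'
def rel(zlo,zhi):
    """scene+top: outline, in lower-block axes (mm), of slices: lower block body and held block body"""
    a=np.radians(-20.3);dd=np.array([np.cos(a),np.sin(a)]);e=np.array([-dd[1],dd[0]])
    for n in ("scene","top"):
        p,d,W=cam(n);X=(W[...,:2]-[.6207,-.0715]);A=X@dd*1000;B=X@e*1000;Z=W[...,2]
        wood=(p[...,0]>p[...,2].astype(int)+45)&(p[...,0]>110)
        for nm,lo,hi in (("lower",.003,.0205),("sticks",.026,.034),("upper side",zlo+.003,zhi-.003),("upper top",zhi-.003,zhi+.004)):
            M=(np.abs(A)<100)&(np.abs(B)<60)&(Z>lo)&(Z<hi)&wood
            if M.sum()>40: print(n,nm,M.sum(),"A",np.percentile(A[M],[1,50,99]).round(1),"B",np.percentile(B[M],[1,20,50,99]).round(1),"side fit",np.polyfit(A[M&(B<-20)],B[M&(B<-20)],1).round(4) if (M&(B<-20)).sum()>40 else "","Z",np.median(Z[M]).round(4))
E
python3 - <<'E'
from h import *
held();place(0.07,X=6.6,Y=0,Z=17.9)
c=calibration("scene");print(-np.array(c["R"]).T@np.array(c["t"]))
rel(.106,.128)
E
```

```text
n tool [-0.247 -0.009 -0.969] pitch -14.32 roll -0.52 x-end 86.2 face h at x0 39.65 axis y=-0.38 + 0.0121 x width 58.5 world n [0.006 0.007 1.   ] 31813
t 27.6 pos [ 0.6133 -0.0683  0.0872] d mm [ 1.2  0.4 -1.2] world [ 1.2 -0.9  0.9] w deg [-0.01 -0.12  0.24] zdir [-0.236  0.087 -0.968] ydir [-0.347 -0.938  0.   ]
[ 1.05770529 -0.86808727  0.86753831]
scene lower 392 A [-72.5  31.6  95.1] B [-56.8 -32.5 -30.5  58.5] side fit [ 1.75000e-02 -3.39334e+01] Z 0.0102
scene sticks 163 A [-72.7  61.3  73.5] B [-49.9 -40.3 -16.   38.2] side fit [-2.00000e-04 -3.75992e+01] Z 0.0302
scene upper side 314 A [-80.5  54.5  80.8] B [-33.2 -31.3 -29.6  27. ] side fit [ 4.60000e-03 -3.01666e+01] Z 0.1181
scene upper top 420 A [-78.   54.   80.3] B [-32.3 -22.2  -1.8  26.6] side fit [-2.60000e-03 -2.68309e+01] Z 0.1269
top upper side 289 A [-82.5 -65.4 -29.1] B [-28.6 -15.4   0.6  30.2] side fit  Z 0.1237
top upper top 234 A [-81.8 -61.5 -29.1] B [-27.5 -15.5   1.6  29.7] side fit  Z 0.1261
```

Run:
```python
from h import *
a=np.radians(-20.3);dd=np.array([np.cos(a),np.sin(a)]);e=np.array([-dd[1],dd[0]])
S=[cam("scene") for _ in range(3)]
for nm,lo,hi in (("lower",.006,.019),("upper",.108,.123)):
    a1,b1,ends=[],[],[]
    for p,d,W in S:
        X=(W[...,:2]-[.6207,-.0715]);A=X@dd*1000;B=X@e*1000;Z=W[...,2]
        M=(np.abs(B+30.5)<3.5)&(np.abs(A)<76)&(Z>lo)&(Z<hi); a1+=list(A[M]);b1+=list(B[M])
        E=(np.abs(A-80.5)<4)&(np.abs(B)<26)&(Z>lo)&(Z<hi); ends+=list(A[E])
    print(nm,len(a1),"side fit slope,off",np.polyfit(a1,b1,1).round(4),np.median(b1).round(2),"end",len(ends),np.median(ends) if ends else "")
# lower block top end edges, sticks' long positions
for nm,lo,hi in (("lower top",.0205,.025),("stick top",.0345,.039),("upper top",.1245,.1295)):
    p,d,W=S[0];X=(W[...,:2]-[.6207,-.0715]);A=X@dd*1000;B=X@e*1000;Z=W[...,2]
    M=(np.abs(A)<90)&(np.abs(B)<48)&(Z>lo)&(Z<hi)
    print(nm,M.sum(),"A",np.percentile(A[M],[0.5,99.5]).round(1),"B",np.percentile(B[M],[.5,99.5]).round(1))
```

```text
lower 380 side fit slope,off [-1.6000e-03 -3.1471e+01] -31.53 end 202 80.57301145808405
upper 471 side fit slope,off [-3.40000e-03 -3.10152e+01] -31.04 end 264 78.73108230015043
lower top 773 A [-60.9  81.6] B [-47.1  29.1]
stick top 237 A [-72.2  72.9] B [-46.8  39. ]
upper top 770 A [-80.9  80.1] B [-43.7  30.4]
```

Call:
drive_tool --increments '[{"dx":0.0017,"dy":0.0005,"dz":-0.0005,"wx":0,"wy":0,"wz":0,"claw":0.055},{"dx":0.0038,"dy":0,"dz":0.0145,"wx":0,"wy":0,"wz":0,"claw":0.055},{"dx":0.0038,"dy":0,"dz":0.0145,"wx":0,"wy":0,"wz":0,"claw":0.055},{"dx":0.0038,"dy":0,"dz":0.0145,"wx":0,"wy":0,"wz":0,"claw":0.055},{"dx":0.0025,"dy":0,"dz":0.0097,"wx":0,"wy":0,"wz":0,"claw":0.055},{"dx":0.00125,"dy":0,"dz":0.0048,"wx":0,"wy":0,"wz":0,"claw":0.055},{"dx":0,"dy":0,"dz":0,"wx":0,"wy":0,"wz":0,"claw":0.055},{"dx":0,"dy":0,"dz":0,"wx":0,"wy":0,"wz":0,"claw":0.055}]'

```text
t: 28.85
eef_pos: [0.6153, -0.0707, 0.0277]
tool_rot: [-0.022, 0.977, -0.174, -0.123]
contact_force: [0.2, -0.1, -0.6]
gripper_width: 0.706
grasp_force: 22.4
```

Run:
```python
from h import *
o=get_obs();print(o["eef_pos"].round(4),o["contact_force"].round(1))
a=np.radians(-20.3);dd=np.array([np.cos(a),np.sin(a)]);e=np.array([-dd[1],dd[0]])
S=[cam("scene") for _ in range(3)]
top=o["eef_pos"][2]+.0397
for nm,lo,hi in (("lower",.006,.019),("upper",top-.019,top-.004)):
    a1,b1,z1,ends=[],[],[],[]
    for p,d,W in S:
        X=(W[...,:2]-[.6207,-.0715]);A=X@dd*1000;B=X@e*1000;Z=W[...,2]
        M=(np.abs(B+30.5)<3.5)&(np.abs(A)<76)&(Z>lo)&(Z<hi); a1+=list(A[M]);b1+=list(B[M])
        E=(np.abs(A-80.5)<4)&(np.abs(B)<26)&(Z>lo)&(Z<hi); ends+=list(A[E])
    print(nm,len(a1),np.polyfit(a1,b1,1).round(4),np.median(b1).round(2),"end",len(ends),np.median(ends))
p,d,W=S[0];X=(W[...,:2]-[.6207,-.0715]);A=X@dd*1000;B=X@e*1000;Z=W[...,2]
M=(np.abs(A)<76)&(np.abs(B)<26)&(np.abs(Z-top)<.004);Q=np.c_[A[M],B[M],np.ones(M.sum())];print("top plane",np.linalg.lstsq(Q,Z[M]*1000,rcond=None)[0].round(4))
```

```text
[ 0.6153 -0.0707  0.0277] [ 0.2 -0.1 -0.6]
lower 389 [-1.90000e-03 -3.15212e+01] -31.55 end 192 80.64683955364694
upper 359 [-2.40000e-03 -3.24782e+01] -32.61 end 243 81.1540232661641
top plane [ 5.20000e-03 -1.17000e-02  6.74784e+01]
```

Call:
drive_tool --increments '[{"dx":-0.0003,"dy":-0.001,"dz":0,"wx":0.5,"wy":0,"wz":0,"claw":0.055},{"dx":0.0009,"dy":0,"dz":0.0034,"wx":0,"wy":0,"wz":0,"claw":0.055},{"dx":0.0006,"dy":0,"dz":0.0024,"wx":0,"wy":0,"wz":0,"claw":0.055},{"dx":0.0003,"dy":0,"dz":0.001,"wx":0,"wy":0,"wz":0,"claw":0.055},{"dx":0,"dy":0,"dz":0,"wx":0,"wy":0,"wz":0,"claw":0.055}]'

```text
t: 29.62
eef_pos: [0.6149, -0.0696, 0.0201]
tool_rot: [-0.026, 0.977, -0.174, -0.123]
contact_force: [-0.0, -0.1, -1.7]
gripper_width: 0.703
grasp_force: 22.4
```

Run:
```python
from h import *
o=get_obs();print(o["eef_pos"].round(4),o["contact_force"].round(1))
held()
a=np.radians(-20.3);dd=np.array([np.cos(a),np.sin(a)]);e=np.array([-dd[1],dd[0]])
S=[cam("scene") for _ in range(3)]
top=o["eef_pos"][2]+.0397
for nm,lo,hi in (("lower",.006,.019),("upper",top-.019,top-.004)):
    a1,b1,z1,ends=[],[],[],[]
    for p,d,W in S:
        X=(W[...,:2]-[.6207,-.0715]);A=X@dd*1000;B=X@e*1000;Z=W[...,2]
        M=(np.abs(B+30.5)<3.5)&(np.abs(A)<76)&(Z>lo)&(Z<hi); a1+=list(A[M]);b1+=list(B[M])
        E=(np.abs(A-80.5)<4)&(np.abs(B)<26)&(Z>lo)&(Z<hi); ends+=list(A[E])
    print(nm,len(a1),np.polyfit(a1,b1,1).round(4),np.median(b1).round(2),"end",len(ends),np.median(ends))
p,d,W=S[0];X=(W[...,:2]-[.6207,-.0715]);A=X@dd*1000;B=X@e*1000;Z=W[...,2]
M=(np.abs(A)<76)&(np.abs(B)<26)&(np.abs(Z-top)<.004);Q=np.c_[A[M],B[M],np.ones(M.sum())];print("top plane",np.linalg.lstsq(Q,Z[M]*1000,rcond=None)[0].round(4))
```

```text
[ 0.6149 -0.0696  0.0201] [-0.  -0.1 -1.7]
n tool [ 0.581 -0.007 -0.814] pitch 35.49 roll -0.42 x-end 84.4 face h at x0 66.4 axis y=1.45 + -0.0263 x width 70.9 world n [ 0.719 -0.263  0.643] 7129
lower 381 [-3.30000e-03 -3.14982e+01] -31.57 end 197 80.66301266229787
upper 374 [-6.20000e-03 -3.19068e+01] -32.05 end 240 80.48961862257292
top plane [4.5000e-03 4.0000e-04 5.9801e+01]
```

Call:
drive_tool --increments '[{"dx":0.00013,"dy":-0.0002,"dz":0.0005,"wx":0,"wy":0,"wz":0,"claw":0.055},{"dx":0.00013,"dy":0,"dz":0.0005,"wx":0,"wy":0,"wz":0,"claw":0.055},{"dx":5e-05,"dy":0,"dz":0.0002,"wx":0,"wy":0,"wz":0,"claw":0.055},{"dx":0,"dy":0,"dz":0,"wx":0,"wy":0,"wz":0,"claw":0.055}]'

```text
t: 30.32
eef_pos: [0.6152, -0.0694, 0.0193]
tool_rot: [-0.026, 0.977, -0.174, -0.123]
contact_force: [-0.1, -0.4, 1.1]
gripper_width: 0.699
grasp_force: 22.6
```

Call:
drive_tool --increments '[{"dx":5e-05,"dy":0,"dz":0.0002,"wx":0,"wy":0,"wz":0,"claw":0.055},{"dx":0,"dy":0,"dz":0,"wx":0,"wy":0,"wz":0,"claw":0.055},{"dx":0,"dy":0,"dz":0,"wx":0,"wy":0,"wz":0,"claw":0.055}]'

```text
t: 30.7
eef_pos: [0.6152, -0.0694, 0.0191]
tool_rot: [-0.026, 0.977, -0.174, -0.123]
contact_force: [-0.0, -0.4, 4.3]
gripper_width: 0.698
grasp_force: 22.9
```

Both load readings show the block resting on the sticks (about 5 N). I open slowly and back out along the tool axis.

Call:
drive_tool --increments '[{"dx":0,"dy":0,"dz":0,"wx":0,"wy":0,"wz":0,"claw":0.061},{"dx":0,"dy":0,"dz":0,"wx":0,"wy":0,"wz":0,"claw":0.063},{"dx":0,"dy":0,"dz":0,"wx":0,"wy":0,"wz":0,"claw":0.067},{"dx":0,"dy":0,"dz":0,"wx":0,"wy":0,"wz":0,"claw":0.074},{"dx":0,"dy":0,"dz":0,"wx":0,"wy":0,"wz":0,"claw":0.08},{"dx":0,"dy":0,"dz":0,"wx":0,"wy":0,"wz":0,"claw":0.08},{"dx":0,"dy":0,"dz":-0.01,"wx":0,"wy":0,"wz":0,"claw":0.08},{"dx":0,"dy":0,"dz":-0.02,"wx":0,"wy":0,"wz":0,"claw":0.08},{"dx":0,"dy":0,"dz":-0.03,"wx":0,"wy":0,"wz":0,"claw":0.08},{"dx":0,"dy":0,"dz":-0.04,"wx":0,"wy":0,"wz":0,"claw":0.08},{"dx":0,"dy":0,"dz":-0.05,"wx":0,"wy":0,"wz":0,"claw":0.08},{"dx":0,"dy":0,"dz":-0.05,"wx":0,"wy":0,"wz":0,"claw":0.08},{"dx":0,"dy":0,"dz":0,"wx":0,"wy":0,"wz":0,"claw":0.08},{"dx":0,"dy":0,"dz":0,"wx":0,"wy":0,"wz":0,"claw":0.08}]'

```text
t: 32.45
eef_pos: [0.6614, -0.0884, 0.2134]
tool_rot: [-0.026, 0.977, -0.174, -0.123]
contact_force: [-0.9, -0.1, -0.7]
gripper_width: 0.939
grasp_force: 0.0
```

Run:
```python
from h import *
o=get_obs();print(o["t"],o["eef_pos"].round(4),o["contact_force"].round(1))
a=np.radians(-20.3);dd=np.array([np.cos(a),np.sin(a)]);e=np.array([-dd[1],dd[0]])
for n in ("scene","wrist"):
    p,d,W=cam(n);X=(W[...,:2]-[.6207,-.0715]);A=X@dd*1000;B=X@e*1000;Z=W[...,2]
    for nm,lo,hi in (("lower",.006,.019),("upper",.040,.055)):
        M=(np.abs(B+30.5)<3.5)&(np.abs(A)<76)&(Z>lo)&(Z<hi);E=(np.abs(A-80.5)<4)&(np.abs(B)<26)&(Z>lo)&(Z<hi)
        if M.sum()>30: print(n,nm,M.sum(),np.polyfit(A[M],B[M],1).round(4),"end",E.sum(),np.median(A[E]))
    M=(np.abs(A)<76)&(np.abs(B)<26)&(np.abs(Z-.058)<.004);Q=np.c_[A[M],B[M],np.ones(M.sum())];print(n,"top plane",np.linalg.lstsq(Q,Z[M]*1000,rcond=None)[0].round(4))
    M=(np.abs(A)<95)&(np.abs(B)<45)&(np.abs(Z-.058)<.003);print(cv2.minAreaRect(np.c_[A[M],B[M]].astype(np.float32)))
    comps(W,.62,-.0715,.12,.12,.031,.0385)
```

```text
32.45 [ 0.6614 -0.0884  0.2134] [-0.9 -0.1 -0.7]
scene lower 131 [ 1.10000e-03 -3.14662e+01] end 66 80.63537564444513
scene upper 201 [-1.70000e-03 -3.15131e+01] end 82 80.72330672251576
scene top plane [-5.00000e-04 -2.00000e-04  5.86603e+01]
((2.0250244140625, -1.8918304443359375), (63.51515579223633, 163.22877502441406), 89.89588928222656)
wrist top plane [-3.00000e-04  3.00000e-04  5.83839e+01]
((0.523712158203125, -0.13588714599609375), (60.17866897583008, 160.56930541992188), 89.678466796875)
px [371, 38, 20, 35, 293] c [ 727.3 -164.3] sz [25.5  7.7] ang 3.2 z 0.0351
px [269, 132, 13, 18, 213] c [693.3 -58.5] sz [11.  14.6] ang 160.0 z 0.0361
px [354, 132, 17, 17, 261] c [ 667.6 -131.2] sz [14.2 13.5] ang 71.3 z 0.0361
```

```bash
python3 -c "
from station import *
print(hand_in())"
```

```text
the job is handed in; nothing more can be done
None
```

The job is handed in at about 32.5 s: both sticks lie on the bare margins off the ink, and the upper block rests flat on them, picture up, with its side and end faces measured within about 0.2 mm of the lower block's.

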